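# Clear the wax trimmer and clip its scraper plate home

### The job

Get the tissue-block trimmer ready for use: take the wax offcut out of its trough and put it in the scrap beaker, then fit the ribbed scraper plate, ribs up, with its two ears in the slots between the spring clips, and press it down until both ears have gone past their clips and the plate lies flat and fully home on the trough floor. Leave the beaker standing and the other things on the bench where they are.

Things in the scene. Friction and masses are not known exactly. Their poses are not given: they have to be found in the camera images.
- trimmer: Block trimmer, a low pale-grey housing fixed to the bench, 86 (its x) x 148 (its y) x 60 mm. Origin at the centre of its underside, z up, x to its rear, y along its length. In its top is a trough with a dark floor 32 mm above the origin, 59 mm wide (x), 108 mm long (y), between two long walls 9 mm thick whose tops lie 12 mm above the floor (rear wall: 12 mm pry gap at y = 22 to 34 mm).
- plate_seat (a point): Where the plate's centre lies when home: 5 mm above the middle of the trough floor; axes as the trimmer's. The rib tops are then level with the long walls. Fingers holding the plate's long edges come to rest on those walls some 10 mm too early, so the last stretch must be pressed from above; one end can go down before the other.
- slot_left (a point): Slot for an ear at the trimmer's +y end, 32 mm wide (x), open above and outward, between two posts (|y| = 54 to 68 mm, tops 27 mm above the trough floor). The point is in its middle at floor height, y = +61 mm. It is lined front and rear with steel spring clips that bulge to 8 mm from its middle at 14.5 mm above the floor and flare out to 16 mm at 29 mm above it.
- slot_right (a point): The same slot at the -y end. In both, an ear meets the clips with its underside about 20 mm above the floor; pushing one ear past them takes about 5 to 15 N (the plate's weight is not enough), and the bulges close over the ear just before it is down on the floor, where it stops hard.
- plate_center (a point): Scraper plate, loose, bare aluminium, 0.15 kg: 56 (its x) x 100 (its y) x 10 mm, five low ribs along y on top (12 mm in all), at each y end an ear 20 mm wide, 10 mm thick, reaching to 62.5 mm from the centre; ends alike. Site: centre of the 10 mm plate, 5 mm above its underside, z out of the ribbed face. Starts flat on the bench, ribs up; can be taken across its 56 mm width.
- offcut_center (a point): Wax offcut, a rigid ivory lump 22 (its x) x 15 (its y) x 16 mm, 12 g, on the trough floor; the point is its centre, 8 mm above its underside. Its y axis is within 0.35 rad of the trimmer's length: take it across its 15 mm with the fingers along the trough, opened to 50 mm at most so that they pass between the posts.
- scrap_beaker: Plain grey-white plastic beaker with a blue scale, 65 mm across, 76 mm high, open inside (50 mm wide or more) down to a floor 2 mm thick, loose, 90 g. Origin at the centre of its underside.
- slide_box: Green card box of slides, 35 x 86 x 29 mm, bystander; origin at the centre of its underside.
- red_bottle: White bottle with a red cap, 60 x 120 mm, bystander; origin under its centre.
- forceps: Steel forceps lying flat, 125 mm long (y), bystander; origin under its centre.
- blue_cassette: Blue tissue cassette, 41 x 28 x 6 mm, bystander; origin under its centre.
- pink_cassette: Pink tissue cassette, 41 x 28 x 6 mm, bystander; origin under its centre.
- base_mould: Small steel base mould, 29 x 39 x 11 mm, bystander; origin under its centre.
- tape_roll: Roll of beige tape lying flat, 61 mm across, 19 mm high, bystander; origin under its centre.
- marker: Red marker lying on the bench, 124 mm long, bystander; origin under its centre.
- scraper_plate: The scraper plate again, see point plate_center; origin at the centre of its underside.
- wax_offcut: The wax offcut again, see point offcut_center; origin at the centre of its underside.

How it is judged:
At the end, for the whole second after the job is handed in: Offcut in the scrap beaker, which stands upright (0.1 rad); plate ribs up in the trough, both ears home: centre within 1.8 mm of its seat in height, 4 mm across and 6 mm along the trough, level within 0.03 rad, in line within 0.08 rad; all released and at rest (horizontal distance between offcut_center and scrap_beaker below 0.03 m and z of offcut_center in the frame of scrap_beaker between 0 and 0.05 m and angle between scrap_beaker's own z axis and vertical below 0.1 rad and x of plate_center in the frame of plate_seat between -0.004 and 0.004 m and y of plate_center in the frame of plate_seat between -0.006 and 0.006 m and z of plate_center in the frame of plate_seat between -0.002 and 0.0018 m and angle between plate_center's own z axis and vertical below 0.03 rad and angle between the y axis of plate_center and the y axis of plate_seat, either way round below 0.08 rad and linear speed of scraper_plate below 0.01 m/s and linear speed of wax_offcut below 0.02 m/s); the robot touches nothing.
It fails at once if the scrap beaker was tipped over (angle between scrap_beaker's own z axis and vertical above 0.6 rad).
It fails at once if a bystander was moved more than 3 cm (distance of any of slide_box, red_bottle, forceps, blue_cassette, pink_cassette, base_mould, tape_roll, marker from where it was at the start of the episode above 0.03 m).
It also fails if it takes over 67 s, if anything falls off the work surface, if the arm or the gripper's body presses on something with over 40 N, if the wrist force passes 120 N, or if a joint passes its speed limit or range.

### The arm

A 6-joint arm with a two-finger parallel gripper is mounted at the origin on a cart in front of the work surface, level with it; the furniture and walls round the work are solid. World frame = base frame: x ahead of the robot, y to its left, z up, the work surface at z = 0. Lengths are in m, angles in rad, forces in N, time in s.
With the tool pointing down it reaches from about 0.325 to 0.775 m from the base axis. Payload 9.3 kg.
Tool frame: the origin (TCP) lies at the very end of the fingers, on their centre line; the grasp point (between the pads) lies 19 mm behind it; z points along the fingers, x is the direction in which the jaws open and shut, and the axes are right-handed (so a half turn about z gives the same grasp; the last joint's range is limited). The gripper opens to 85 mm and grips with 20 to 120 N. Pads are 22 mm wide; open, the fingers measure 114 mm over their backs; the gripper's body (76 mm by 85 mm) begins 54 mm behind the grasp point. The pads swing forward as they close: fully open they stand 13 mm farther back than shut.
Start: joints at [-1.33, 0.259, 0.021, 1.334, 0, 1.418], TCP at [0.211, -0.508, 0.208] pointing down, gripper open.
Joint ranges: [-3.04, 3.04], [-0.91, 1.82], [-1.04, 1.36], [-1.92, 1.95], [-1.52, 1.45], [-3.14, 3.14]. Speed limits (rad/s): [2.22, 2.22, 2.79, 3.14, 3.14, 3.14].

### API

Orientations are given as a 3x3 rotation matrix whose columns are the frame's x, y, z axes.
In Python, from bench import telemetry, optics, hand_in gives the robot as it stands.
- The arm moves only by the shell command python3 -m creep 'ROWS' [FORCE]. ROWS is JSON, a list that holds one entry, the list of rows, each a list of 7 numbers: the shift along the tool's x, y, z in mm, then the turn, a rotation vector about the tool's x, y, z in rad, then the closure, from 0 (fully open) to 1 (shut). In form: [[[tx, ty, tz, ax, ay, az, gripper], ...]]. A call has 1 to 10 rows; each row is the pose to reach, as a shift and turn from the pose measured when the call began, along the tool's axes at that moment; what a row does not reach only later rows make up. A row lasts 1/8 s, in which the tool goes at most 62.5 mm and 10.7 degrees, less where a joint would pass 70% of its speed; a pose out of reach is approached as far as the arm can. A call with a gripper value outside its range is refused whole. The fingers move at their own pace and stop on an object; FORCE is the grip in N (left out, the last holds). Time passes only in rows, so rows that repeat a pose let the fingers close. It gives the time, the measured TCP pose, the force and the opening at its end, in the units of the state.
- telemetry.get_state(): the state, without advancing time (a new reading comes with each control period).
- optics.get_image(name): name is "scene" or "top"; returns a dict with "img" (384x512x3 uint8, red, green, blue), "vertical_fov" (degrees; the focal length in pixels is half the picture's height over the tangent of half this angle, whatever the lens; pixels are square), "cx", "cy" (the principal point, pixels), "position" and "attitude" of the camera in the world. Camera axes: x right, y down, z forward; pixel columns grow to the right and rows downward; lengths in m; the calibration is good to about 2 mm. A picture is of the moment at which its call begins. There is no depth.
- hand_in(): hands the job in, once; it reports no verdict.
The state is a dict: "time": time; "joint_pos": joint angles; "joint_vel": joint speeds; "joint_efforts": joint torques, N m; "tool_pos": TCP position; "tcp_rot": TCP orientation; "force": force on the tool from outside, world axes, zero at the start; "wrist_torque": the same for the moment, N m; "finger_gap": opening from 0.0 (shut) to 1.0 (fully open).
Only numpy, scipy, OpenCV 4.12 (cv2) and the standard library are available. Lean on these libraries where they do the work, as an engineer would, in place of code of your own. Each camera call takes 0.05 s, during which the arm holds its last target.

## Working session

There is one attempt and no reset: what is moved stays moved. The work goes in short steps, Python scripts to look and compute and a shell command to move; the robot and the scene stay as the last step left them, time stands still between calls to the robot, and variables do not carry over. Pictures are saved under pics/ and viewed, and the job is handed in when it is done.

```bash
ls; mkdir -p pics; python3 - <<'E'
from bench import telemetry, optics
import cv2, json
s=telemetry.get_state(); print(s)
for n in("scene","top"):
    d=optics.get_image(n); cv2.imwrite(f"pics/{n}0.png",d["img"][:,:,::-1]); print(n,{k:v for k,v in d.items() if k!="img"})
E
```

```text
pics
{'time': 0.0, 'joint_pos': array([-1.32961853e+00,  2.59175038e-01,  2.07445979e-02,  1.33369268e+00,
        1.73850611e-05,  1.41818190e+00]), 'joint_vel': array([-0.00052602,  0.00056526,  0.00099896,  0.00038702,  0.00111377,
        0.00044327]), 'joint_efforts': array([ 3.90873656e-04, -5.55640268e+01,  3.44531286e+01,  1.38821211e-02,
       -2.06378581e-04, -4.52624093e-06]), 'tool_pos': array([ 0.21094826, -0.5075952 ,  0.20766875]), 'tcp_rot': array([[ 3.83692928e-01, -9.23460691e-01, -3.00017503e-04],
       [-9.23459812e-01, -3.83692983e-01,  1.29254254e-03],
       [-1.30872684e-03, -2.18885325e-04, -9.99999120e-01]]), 'force': array([ 0.09350537, -0.09308842, -0.23014565]), 'wrist_torque': array([ 0.01225336, -0.04111506, -0.02339089]), 'finger_gap': 1.0010838297170934}
scene {'vertical_fov': 53.07789177416856, 'cx': 260.5460500648377, 'cy': 193.64629703508848, 'position': array([-0.09554915,  0.87280345,  0.80028187]), 'attitude': array([[-8.13890313e-01, -3.31097762e-01,  4.77448249e-01],
       [-5.81018376e-01,  4.64442331e-01, -6.68364398e-01],
       [-4.53221050e-04, -8.21381515e-01, -5.70378998e-01]])}
top {'vertical_fov': 50.071742332308474, 'cx': 264.6885949145636, 'cy': 189.04315291898322, 'position': array([0.34058247, 0.00917602, 1.71416113]), 'attitude': array([[-0.02234062, -0.99374016,  0.10945953],
       [-0.99961938,  0.02043079, -0.01853851],
       [ 0.01618612, -0.10983203, -0.99381836]])}
```

View pics/scene0.png

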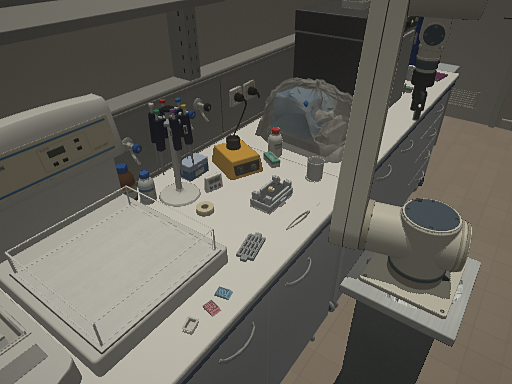

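View pics/top0.png

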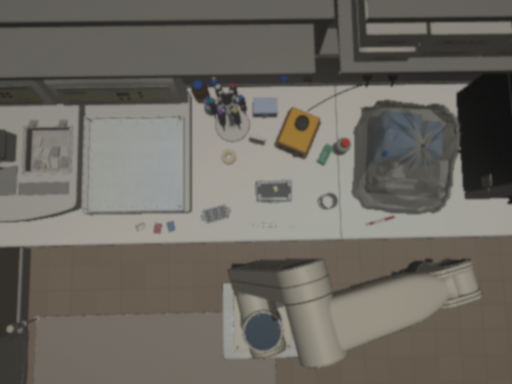

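```bash
cat > h.py <<'E'
import numpy as np, cv2
from bench import telemetry, optics
def grab(n,fn=None):
    d=optics.get_image(n)
    d["f"]=d["img"].shape[0]/2/np.tan(np.radians(d["vertical_fov"])/2)
    if fn: cv2.imwrite(fn,d["img"][:,:,::-1])
    return d
def ray(d,u,v):
    r=np.array([(u-d["cx"])/d["f"],(v-d["cy"])/d["f"],1.])
    return d["attitude"]@r
def onz(d,u,v,z):
    r=ray(d,u,v);p=d["position"];return p+r*(z-p[2])/r[2]
def proj(d,P):
    c=d["attitude"].T@(np.asarray(P,float)-d["position"]);return d["f"]*c[:2]/c[2]+[d["cx"],d["cy"]]
def crop(d,u0,v0,u1,v1,k,fn):
    c=cv2.resize(d["img"][v0:v1,u0:u1,::-1],None,fx=k,fy=k,interpolation=cv2.INTER_CUBIC);cv2.imwrite(fn,c)
def two(d1,a,d2,b):
    A=[];B=[]
    for d,x in((d1,a),(d2,b)):
        r=ray(d,*x);r/=np.linalg.norm(r);M=np.eye(3)-np.outer(r,r);A.append(M);B.append(M@d["position"])
    p=np.linalg.lstsq(np.vstack(A),np.hstack(B),rcond=None)[0]
    return p
E
python3 - <<'E'
from h import *
s=grab("scene");t=grab("top")
crop(s,225,130,345,270,5.5 and 5,"pics/s_a.png")
crop(t,195,130,350,240,5,"pics/t_a.png")
print(s["f"],t["f"])
for z,p in((0.06,(273,190)),(0,(216,213)),(0,(328,201))): print(onz(t,*p,z))
E
```

```text
384.4377973036412 411.0732116575169
[ 0.5181833  -0.05524627  0.06      ]
[0.43327764 0.18202226 0.        ]
[ 0.47349649 -0.28711282  0.        ]
```

View pics/s_a.png

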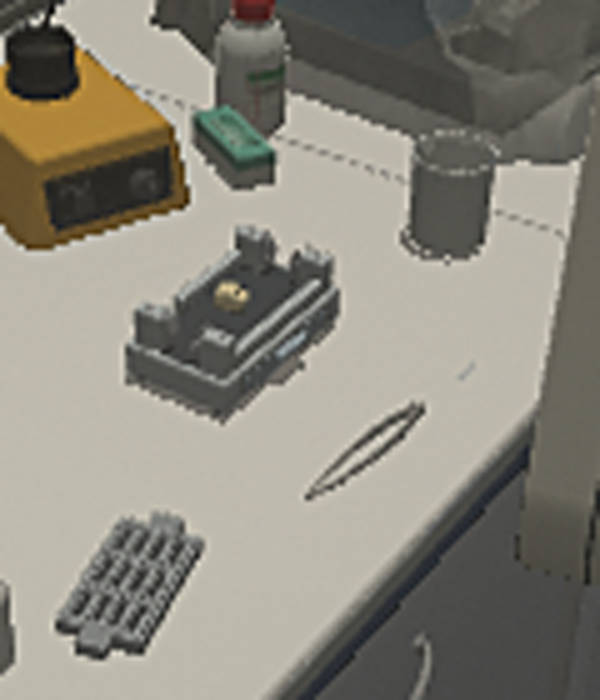

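View pics/t_a.png

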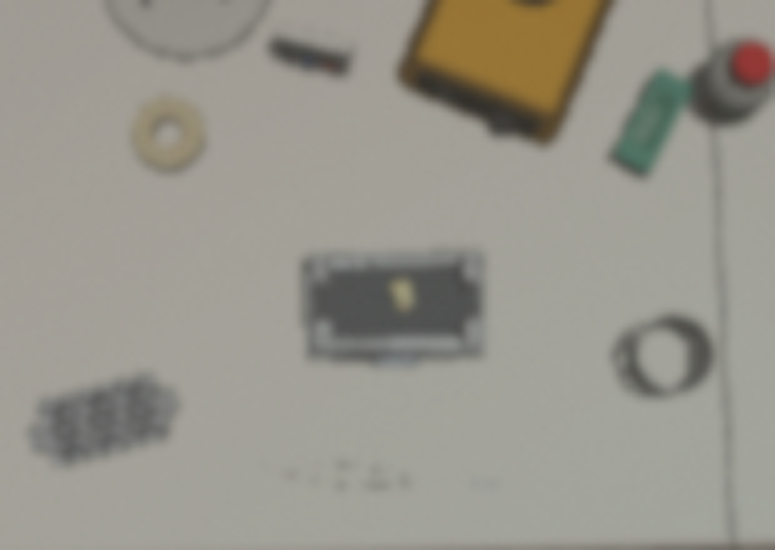

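```bash
python3 - <<'E'
from h import *
s=grab("scene");t=grab("top")
def blobs(d,mask,box,amin):
    m=np.zeros(mask.shape,np.uint8);u0,v0,u1,v1=box;m[v0:v1,u0:u1]=mask[v0:v1,u0:u1]
    n,l,st,c=cv2.connectedComponentsWithStats(m)
    return [(l==i,st[i],c[i]) for i in range(1,n) if st[i,4]>=amin]
def dark(d,w=8):
    g=d["img"].astype(np.float32); bg=cv2.medianBlur(d["img"],61).astype(np.float32)
    return (np.abs(g-bg).max(2)>22).astype(np.uint8)
for n,d,boxes,z in (("top",t,{"plate":(195,200,240,230),"trim":(250,176,300,206),"beaker":(312,188,345,215)},{"plate":.01,"trim":.05,"beaker":.04}),("scene",s,{"plate":(233,230,270,265),"trim":(247,170,296,216),"beaker":(300,150,326,185)},{"plate":.006,"trim":.03,"beaker":.04})):
    m=dark(d)
    vis=d["img"][:,:,::-1].copy(); vis[m>0]=(0,0,255)
    b=(195,130,350,240) if n=="top" else (225,130,345,270)
    cv2.imwrite(f"pics/m_{n}.png",cv2.resize(vis[b[1]:b[3],b[0]:b[2]],None,fx=4,fy=4,interpolation=0))
    for k,box in boxes.items():
        for mm,st,c in blobs(d,m,box,30):
            pts=np.argwhere(mm)[:,::-1].astype(float)
            P=np.array([onz(d,u,v,z[k])[:2] for u,v in pts])
            r=cv2.minAreaRect(P.astype(np.float32)*1000)
            C=np.cov(P.T);w,V=np.linalg.eigh(C)
            print(n,k,st,"mean",P.mean(0).round(4),"rect",r,"ang",np.degrees(np.arctan2(V[1,1],V[0,1])).round(1))
# offcut
for n,d,box in(("top",t,(260,180,290,198)),("scene",s,(260,180,282,196))):
    h=cv2.cvtColor(d["img"],cv2.COLOR_RGB2HSV);m=((h[...,1]>60)&(h[...,2]>90)).astype(np.uint8)
    for mm,st,c in blobs(d,m,box,4):
        pts=np.argwhere(mm)[:,::-1]; P=np.array([onz(d,u,v,.045)[:2] for u,v in pts]);w,V=np.linalg.eigh(np.cov(P.T))
        print(n,"offcut",st,c,P.mean(0).round(4),"ang",np.degrees(np.arctan2(V[1,1],V[0,1])),np.sqrt(w))
E
```

```text
top plate [201 205  30  18 373] mean [0.4307 0.1839] rect ((430.1957092285156, 183.36721801757812), (58.30335235595703, 123.77229309082031), 12.903472900390625) ang 103.3
top trim [255 180  37  23 794] mean [ 0.515  -0.0563] rect ((515.266845703125, -55.787330627441406), (147.08094787597656, 90.1158218383789), 88.86800384521484) ang 90.8
top beaker [317 193  22  17 206] mean [ 0.4707 -0.2787] rect ((471.20416259765625, -278.9810485839844), (65.46605682373047, 86.0467758178711), 12.727322578430176) ang 103.5
scene plate [236 232  30  30 542] mean [0.431 0.188] rect ((432.30877685546875, 185.39523315429688), (61.621055603027344, 136.33773803710938), 14.111271858215332) ang 105.1
scene trim [ 247  170   46   45 1327] mean [ 0.5406 -0.0634] rect ((535.828125, -67.60276794433594), (162.174560546875, 278.5086669921875), 37.1800422668457) ang 132.0
scene trim [282 170  14   5  47] mean [ 0.5447 -0.2166] rect ((545.873779296875, -210.50506591796875), (50.098968505859375, 29.17449951171875), 35.47942352294922) ang -161.8
scene beaker [308 150  12   5  34] mean [ 0.5355 -0.3962] rect ((536.9545288085938, -389.3841857910156), (44.50971221923828, 34.132930755615234), 35.4740104675293) ang 175.5
scene beaker [300 155  26  28 416] mean [ 0.4729 -0.2608] rect ((478.03485107421875, -274.7841491699219), (97.55924224853516, 197.45562744140625), 30.7038631439209) ang 139.5
scene offcut [268 187   6   5  24] [270.5        188.95833333] [ 0.525 -0.056] ang 130.10906741469205 [0.00553306 0.00815925]
```

```bash
python3 - <<'E'
from h import *
s=grab("scene");t=grab("top")
def enh(d,u0,v0,u1,v1,k,fn):
    c=d["img"][v0:v1,u0:u1,::-1].astype(np.float32);c=np.clip((c-c.min())/(c.max()-c.min())*1.2,0,1)*255
    c=cv2.resize(c.astype(np.uint8),None,fx=k,fy=k,interpolation=cv2.INTER_NEAREST)
    for i in range(0,u1-u0,5): cv2.putText(c,str(u0+i),(i*k,8),0,.3,(0,0,255))
    for i in range(0,v1-v0,5): cv2.putText(c,str(v0+i),(0,i*k+8),0,.3,(0,0,255))
    cv2.imwrite(fn,c)
enh(t,250,174,300,210,15,"pics/t_trim.png")
enh(s,246,170,298,218,12,"pics/s_trim.png")
E
```

```text
(no output)
```

View pics/t_trim.png

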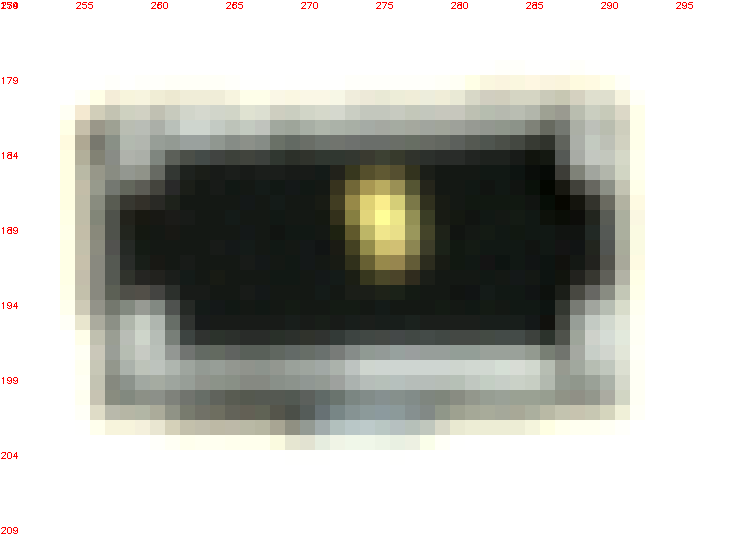

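View pics/s_trim.png

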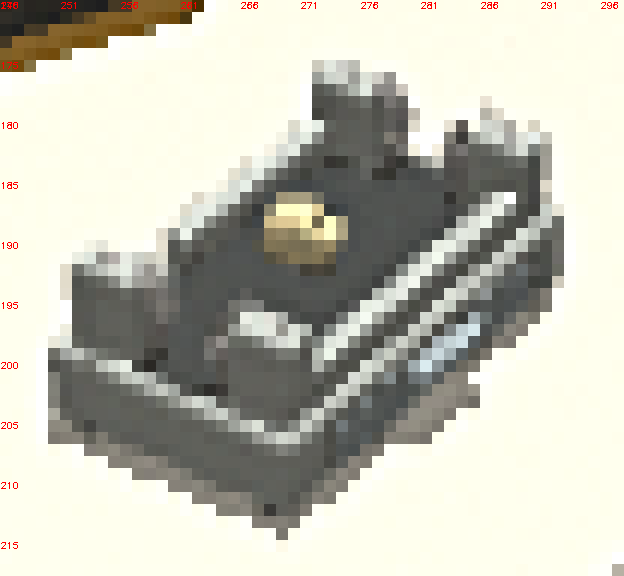

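```bash
python3 - <<'E'
from h import *
s=grab("scene");t=grab("top")
g=t["img"].astype(int).sum(2)//3
print("rows 176..206 cols avg groups")
for c in((262,266),(268,271),(280,285)):
    print(c,[int(g[r,c[0]:c[1]].mean()) for r in range(176,207)])
print("cols 250..297 rows")
for r in((187,192),(195,196),(181,183),(197,199)):
    print(r,[int(g[r[0]:r[1],u].mean()) for u in range(250,298)])
C=[.515,-.056]
for dx,dy,z in((.0435,0,.044),(.0295,0,.044),(-.0295,0,.044),(-.0385,0,.044),(-.043,0,.0),(.0295,0,.032),(0,.074,.03),(0,-.074,.03),(0,.054,.059),(0,-.054,.059)):
    print(dx,dy,z,proj(t,[C[0]+dx,C[1]+dy,z]).round(2),proj(s,[C[0]+dx,C[1]+dy,z]).round(2))
h=cv2.cvtColor(t["img"],cv2.COLOR_RGB2HSV)
sub=t["img"][182:196,270:282].astype(float); w=np.clip(sub[...,0]-sub[...,2]-6,0,None);w[w<5]=0
vv,uu=np.mgrid[182:196,270:282]
c=np.array([(w*uu).sum(),(w*vv).sum()])/w.sum(); print("offcut top",c,onz(t,*c,.044))
P=np.array([onz(t,u,v,.044)[:2] for u,v in zip(uu.ravel(),vv.ravel())]);C=np.cov(P.T,aweights=w.ravel());e,V=np.linalg.eigh(C);print(np.degrees(np.arctan2(V[1],V[0])),np.sqrt(e))
E
```

```text
rows 176..206 cols avg groups
(262, 266) [157, 158, 157, 153, 142, 136, 133, 118, 94, 83, 81, 81, 81, 81, 81, 81, 81, 81, 82, 83, 89, 105, 119, 116, 104, 106, 128, 149, 158, 159, 158]
(268, 271) [158, 158, 158, 154, 145, 133, 122, 106, 89, 82, 81, 80, 81, 81, 81, 81, 80, 81, 81, 82, 88, 104, 119, 116, 100, 99, 118, 141, 154, 159, 159]
(280, 285) [158, 158, 155, 146, 135, 128, 117, 98, 84, 80, 80, 80, 80, 81, 80, 81, 81, 81, 80, 82, 95, 119, 136, 132, 118, 121, 140, 154, 159, 159, 159]
cols 250..297 rows
(187, 192) [158, 158, 158, 157, 148, 128, 114, 98, 86, 82, 82, 81, 81, 81, 81, 81, 81, 80, 81, 81, 81, 81, 84, 98, 117, 128, 125, 107, 89, 82, 80, 80, 80, 80, 81, 80, 79, 78, 80, 85, 100, 123, 145, 156, 159, 159, 159, 159]
(195, 196) [158, 159, 158, 158, 152, 139, 124, 116, 126, 133, 126, 105, 88, 82, 82, 82, 82, 82, 82, 82, 82, 82, 83, 84, 83, 83, 82, 82, 83, 82, 83, 83, 83, 83, 82, 81, 79, 94, 119, 132, 136, 140, 150, 158, 159, 159, 160, 160]
(181, 183) [158, 158, 158, 157, 150, 135, 125, 124, 130, 131, 128, 130, 135, 136, 134, 132, 135, 134, 127, 127, 129, 131, 130, 129, 127, 127, 
[... 258 characters left out ...]
28, 128, 127, 127, 127, 128, 128, 129, 126, 119, 113, 122, 131, 133, 139, 150, 158, 159, 160, 160, 160]
0.0435 0 0.044 [272.8  180.64] [262.71 186.11]
0.0295 0 0.044 [272.88 184.03] [265.94 187.39]
-0.0295 0 0.044 [273.24 198.38] [279.94 192.9 ]
-0.0385 0 0.044 [273.29 200.58] [282.13 193.77]
-0.043 0 0.0 [272.93 202.52] [282.81 204.5 ]
0.0295 0 0.032 [272.78 184.38] [265.92 190.2 ]
0 0.074 0.03 [254.98 191.92] [260.57 203.55]
0 -0.074 0.03 [290.87 191.18] [284.16 183.99]
0 0.054 0.059 [259.87 191.08] [264.01 193.77]
0 -0.054 0.059 [286.51 190.53] [281.42 179.7 ]
offcut top [275.0041841  188.19246862] [ 0.52716742 -0.06425288  0.044     ]
[ -76.05914392 -166.05914392] [0.00469768 0.00688466]
```

```bash
python3 - <<'E'
from h import *
from scipy.optimize import least_squares
s=grab("scene");t=grab("top")
S=lambda X,Y:(246+X/12-.5,170+Y/12-.5)
mm=1e-3
pts=[((-43,74,'L'),S(287,438)),((43,74,'L'),S(50,350)),((-43,74,0),S(282,532)),((43,74,0),S(50,443)),
((-43,-74,0),S(562,292)),((-43,-74,'L'),S(560,214))]
def f(p,res=True):
    x,y,a,L=p;o=[]
    for (X,Y,Z),uv in pts:
        z=L if Z=='L' else Z*mm
        P=[x+mm*(X*np.cos(a)-Y*np.sin(a)),y+mm*(X*np.sin(a)+Y*np.cos(a)),z];o.append(proj(s,P)-uv)
    return np.ravel(o)
r=least_squares(f,[.515,-.056,0,.032],loss='soft_l1');print(r.x,r.fun.reshape(-1,2).round(2))
# scene posts tops
x,y,a,L=r.x
def show(d,x,y,a):
    for sx,sy in((1,1),(1,-1),(-1,1),(-1,-1)):
        q=[]
        for X,Y in((16,54),(38.5,54),(38.5,68),(16,68)):
            X*=sx;Y*=sy
            q.append(proj(d,[x+mm*(X*np.cos(a)-Y*np.sin(a)),y+mm*(X*np.sin(a)+Y*np.cos(a)),.059]).round(1))
        print(sx,sy,*q)
show(s,x,y,a);show(t,x,y,a)
for X,Y,Z in((-38.5,54,44),(-29.5,54,44),(-38.5,-54,44),(-29.5,-54,44),(38.5,54,44),(38.5,-54,44)):
    print(X,Y,Z,[proj(d,[x+mm*(X*np.cos(a)-Y*np.sin(a)),y+mm*(X*np.sin(a)+Y*np.cos(a)),Z*mm]).round(1) for d in(s,t)])
E
```

```text
[ 0.52193499 -0.05661953  0.00829317  0.03075575] [[ 0.26  0.99]
 [-0.69 -0.25]
 [ 0.55  0.44]
 [-0.54 -0.83]
 [-0.11  0.01]
 [ 0.45 -0.5 ]]
1 1 [258.7 191.5] [253.3 189.4] [250.9 191.3] [256.3 193.4]
1 -1 [276.  177.6] [270.8 175.7] [273. 174.] [278.1 175.9]
-1 1 [266.4 194.6] [272.  196.8] [269.7 198.8] [264.1 196.6]
-1 -1 [283.6 180.4] [289.  182.4] [291.  180.6] [285.7 178.6]
1 1 [259.9 185.6] [259.7 180.1] [256.3 180.2] [256.4 185.7]
1 -1 [286.5 184.8] [286.3 179.3] [289.7 179.2] [289.9 184.7]
-1 1 [260.1 193.4] [260.3 199. ] [256.8 199.1] [256.6 193.5]
-1 -1 [286.8 192.6] [287.  198.2] [290.4 198.1] [290.2 192.5]
-38.5 54 44 [array([271.9, 200.5]), array([260.2, 199.3])]
-29.5 54 44 [array([269.7, 199.6]), array([260.2, 197.1])]
-38.5 -54 44 [array([288.8, 185.9]), array([286.7, 198.5])]
-29.5 -54 44 [array([286.6, 185.1]), array([286.6, 196.3])]
38.5 54 44 [array([253.4, 193. ]), array([259.7, 180.5])]
38.5 -54 44 [array([270.8, 179.2]), array([286. , 179.8])]
```

```bash
cat >> h.py <<'E'
def rel(pos,jaw_deg):
    """shift mm / turn from the present pose to TCP pos, tool down, jaw axis (mod 180) at jaw_deg"""
    from scipy.spatial.transform import Rotation as R
    s=telemetry.get_state();T=s["tcp_rot"];p=s["tool_pos"]
    best=None
    for k in(0,180):
        a=np.radians(jaw_deg+k);x=np.array([np.cos(a),np.sin(a),0]);z=np.array([0,0,-1.]);D=np.column_stack([x,np.cross(z,x),z])
        r=R.from_matrix(T.T@D).as_rotvec()
        if best is None or np.linalg.norm(r)<np.linalg.norm(best):best=r
    print("t",s["time"],"shift",(T.T@(np.array(pos)-p)*1000).round(1),"turn",best.round(3),"j6",s["joint_pos"][5].round(2))
E
python3 -c "
from h import *
rel([.527,-.064,.16],-76)"
```

```text
t 0.6 shift [-288.7 -462.1   48.3] turn [ 0.    -0.     0.149] j6 1.42
```

```bash
python3 -m creep '[[[-30,-46,0,0,0,0.02,0.2],[-65,-100,0,0,0,0.05,0.42],[-100,-154,0,0,0,0.08,0.42],[-135,-208,0,0,0,0.1,0.42],[-170,-262,0,0,0,0.12,0.42],[-205,-316,0,0,0,0.149,0.42],[-240,-370,20,0,0,0.149,0.42],[-270,-420,40,0,0,0.149,0.42],[-288.7,-462,48,0,0,0.149,0.42],[-288.7,-462,48,0,0,0.149,0.42]]]'; python3 - <<'E'
from h import *
rel([.527,-.064,.16],-76)
s=grab("scene");t=grab("top")
crop(s,235,120,335,220,6,"pics/s_1.png");crop(t,235,150,325,220,8,"pics/t_1.png")
E
```

```text
time: 1.85
tool_pos: [0.5282, -0.061, 0.1589]
tcp_rot: [[0.247, -0.969, -0.002], [-0.969, -0.247, 0.001], [-0.001, 0.001, -1.0]]
force: [0.3, -0.5, 0.8]
finger_gap: 0.58
t 1.85 shift [ 2.7  1.9 -1.1] turn [0.001 0.001 0.005] j6 2.62
```

View pics/s_1.png

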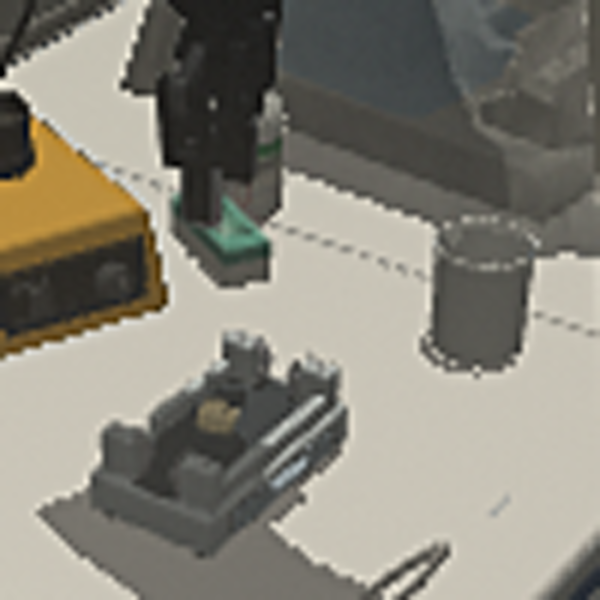

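View pics/t_1.png

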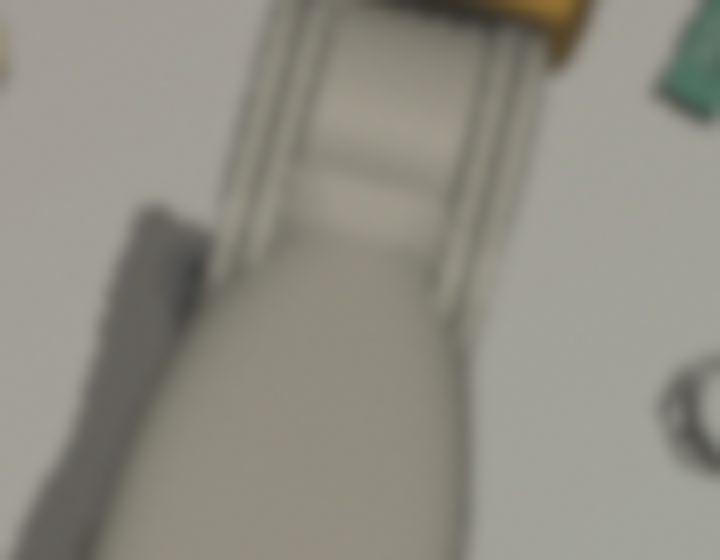

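```bash
python3 -m creep '[[[2.7,1.9,40,0,0,0.005,0.42],[2.7,1.9,80,0,0,0.005,0.42],[2.7,1.9,86,0,0,0.005,0.42],[2.7,1.9,86,0,0,0.005,0.42]]]'; python3 - <<'E'
from h import *
rel([.527,-.064,.035],-76)
s=grab("scene");print(proj(s,telemetry.get_state()["tool_pos"]))
crop(s,235,150,310,220,8,"pics/s_2.png")
E
```

```text
time: 2.45
tool_pos: [0.5257, -0.0676, 0.0751]
tcp_rot: [[0.238, -0.971, -0.0], [-0.971, -0.238, -0.0], [0.0, 0.0, -1.0]]
force: [0.7, -0.1, 0.5]
finger_gap: 0.582
t 2.45 shift [-3.2 -2.1 40.1] turn [ 0.    -0.    -0.004] j6 2.62
[272.22536097 180.04804607]
```

View pics/s_2.png

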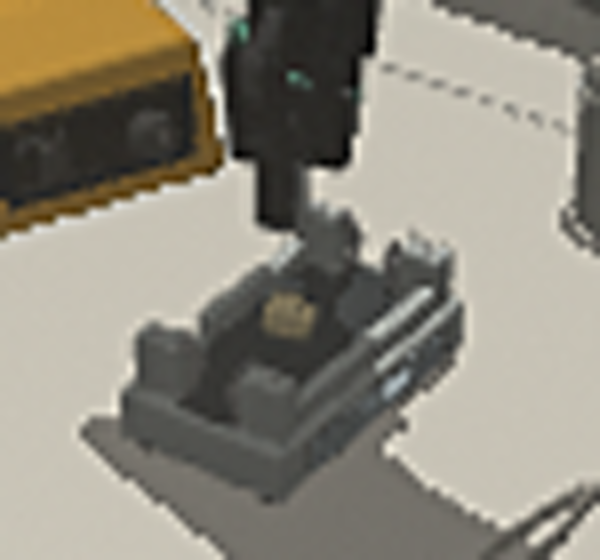

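```bash
python3 - <<'E'
from h import *
s=grab("scene");st=telemetry.get_state();p=st["tool_pos"];T=st["tcp_rot"]
for X in(-40,-25,25,40):
  for Y in(-11,11): print(X,Y,[proj(s,p+T@np.array([X,Y,z])*1e-3).round(1) for z in(-5,-20)])
crop(s,250,150,290,200,14,"pics/s_3.png")
E
```

```text
-40 -11 [array([265.1, 184. ]), array([265.1, 180.3])]
-40 11 [array([271.1, 185.4]), array([271.2, 181.7])]
-25 -11 [array([266.6, 181.8]), array([266.7, 178.1])]
-25 11 [array([272.7, 183.1]), array([272.7, 179.4])]
25 -11 [array([271.7, 174.6]), array([271.8, 171. ])]
25 11 [array([277.6, 175.9]), array([277.7, 172.2])]
40 -11 [array([273.2, 172.5]), array([273.3, 168.9])]
40 11 [array([279. , 173.8]), array([279.1, 170.1])]
```

View pics/s_3.png

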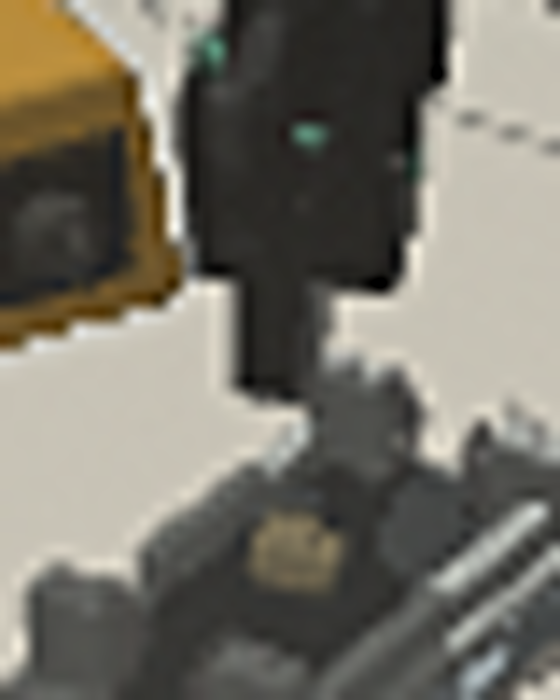

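```bash
python3 -m creep '[[[-3.2,-2.1,12,0,0,0,0.42],[-3.2,-2.1,24,0,0,0,0.42],[-3.2,-2.1,32,0,0,0,0.42],[-3.2,-2.1,38,0,0,0,0.42],[-3.2,-2.1,38,0,0,0,0.42]]]' 30; python3 -m creep '[[[0,0,0,0,0,0,0.6],[0,0,0,0,0,0,0.8],[0,0,0,0,0,0,1],[0,0,0,0,0,0,1],[0,0,0,0,0,0,1],[0,0,0,0,0,0,1]]]' 30; python3 - <<'E'
from h import *
s=grab("scene")
crop(s,235,150,310,220,8,"pics/s_4.png")
E
```

```text
time: 3.18
tool_pos: [0.5274, -0.0637, 0.0372]
tcp_rot: [[0.238, -0.971, 0.001], [-0.971, -0.238, -0.001], [0.001, -0.0, -1.0]]
force: [-0.8, 0.5, 0.0]
finger_gap: 0.58
time: 3.92
tool_pos: [0.5274, -0.0637, 0.0372]
tcp_rot: [[0.239, -0.971, 0.001], [-0.971, -0.239, -0.001], [0.001, -0.0, -1.0]]
force: [-0.2, -0.4, 0.4]
finger_gap: 0.001
```

View pics/s_4.png

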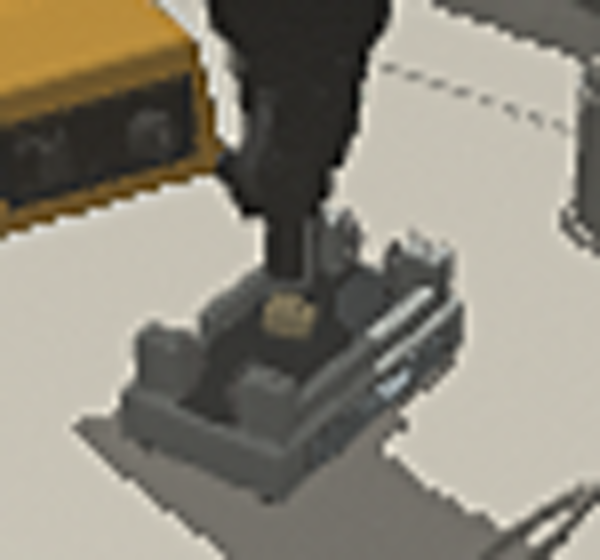

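```bash
python3 - <<'E'
from h import *
s=grab("scene");st=telemetry.get_state();p=st["tool_pos"];T=st["tcp_rot"]
print(p,proj(s,p))
for X in(-11,11):
  for Y in(-11,11): print(X,Y,[proj(s,p+T@np.array([X,Y,z])*1e-3).round(1) for z in(0,-20)])
crop(s,255,170,295,210,15,"pics/s_5.png")
E
```

```text
[ 0.5274284  -0.06370562  0.03719113] [271.13998865 189.56250401]
-11 -11 [array([267.1, 190.5]), array([267.2, 185.8])]
-11 11 [array([273. , 191.9]), array([273.1, 187.1])]
11 -11 [array([269.3, 187.3]), array([269.4, 182.6])]
11 11 [array([275.1, 188.6]), array([275.3, 183.9])]
```

View pics/s_5.png

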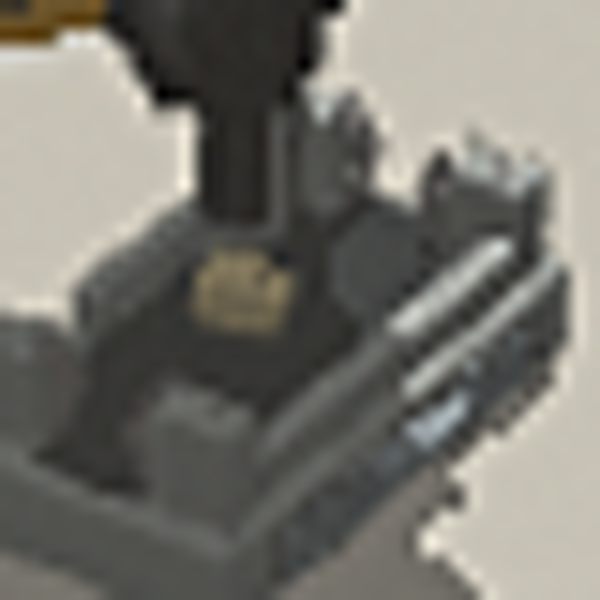

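```bash
python3 -m creep '[[[0,0,0,0,0,0,0.42],[0,0,0,0,0,0,0.42],[0,0,0,0,0,0,0.42],[0,0,0,0,0,0,0.42]]]' 30; python3 - <<'E'
from h import *
s=grab("scene",);t=grab("top")
crop(s,250,160,295,210,12,"pics/s_6.png")
crop(t,220,140,330,240,6,"pics/t_6.png")
E
```

```text
time: 4.53
tool_pos: [0.5274, -0.0637, 0.0372]
tcp_rot: [[0.238, -0.971, 0.001], [-0.971, -0.238, -0.001], [0.001, -0.0, -1.0]]
force: [-0.4, -0.4, 0.7]
finger_gap: 0.581
```

View pics/s_6.png

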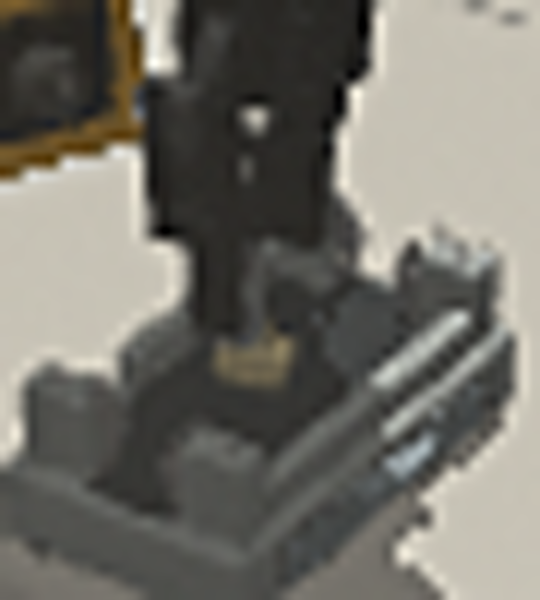

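View pics/t_6.png

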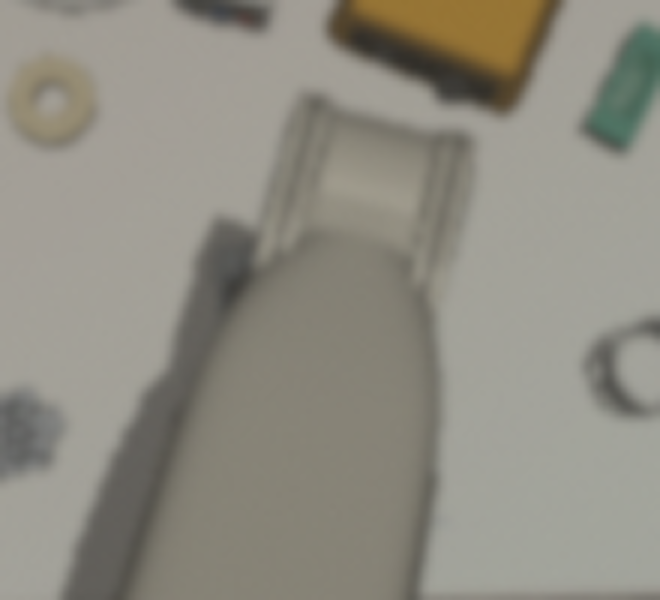

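```bash
python3 -m creep '[[[0,0,2,0,0,0,0.42],[0,0,4,0,0,0,0.42],[0,0,4,0,0,0,0.42]]]' 30;  python3 -m creep '[[[0,0,2,0,0,0,0.42],[0,0,4,0,0,0,0.42],[0,0,4,0,0,0,0.42]]]' 30
```

```text
time: 5.0
tool_pos: [0.5273, -0.0637, 0.033]
tcp_rot: [[0.239, -0.971, 0.0], [-0.971, -0.239, -0.0], [0.0, -0.0, -1.0]]
force: [0.8, -0.2, -0.6]
finger_gap: 0.581
time: 5.38
tool_pos: [0.5272, -0.0636, 0.0288]
tcp_rot: [[0.239, -0.971, -0.0], [-0.971, -0.239, -0.0], [0.0, 0.0, -1.0]]
force: [-0.5, -0.6, 0.1]
finger_gap: 0.575
```

```bash
python3 -m creep '[[[0,0,0,0,0,0,0.5],[0,0,0,0,0,0,0.6],[0,0,0,0,0,0,0.7],[0,0,0,0,0,0,0.8],[0,0,0,0,0,0,0.8]]]' 30;  python3 - <<'E'
from h import *
s=grab("scene",)
crop(s,250,160,295,210,12,"pics/s_7.png")
E
```

```text
time: 6.0
tool_pos: [0.5272, -0.0636, 0.0288]
tcp_rot: [[0.239, -0.971, -0.0], [-0.971, -0.239, -0.0], [0.0, 0.0, -1.0]]
force: [1.0, 0.8, 0.5]
finger_gap: 0.196
```

View pics/s_7.png

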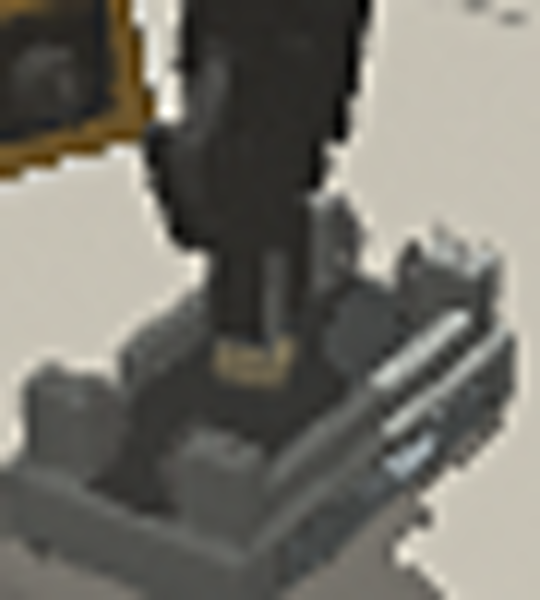

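```bash
python3 -m creep '[[[0,0,0,0,0,0,0.9],[0,0,0,0,0,0,1],[0,0,0,0,0,0,1],[0,0,0,0,0,0,1]]]' 30;  python3 - <<'E'
from h import *
s=grab("scene",)
crop(s,250,160,295,210,12,"pics/s_8.png")
E
```

```text
time: 6.55
tool_pos: [0.5271, -0.0636, 0.0288]
tcp_rot: [[0.238, -0.971, -0.0], [-0.971, -0.238, -0.0], [0.0, 0.0, -1.0]]
force: [0.0, 0.6, 0.4]
finger_gap: 0.001
```

View pics/s_8.png

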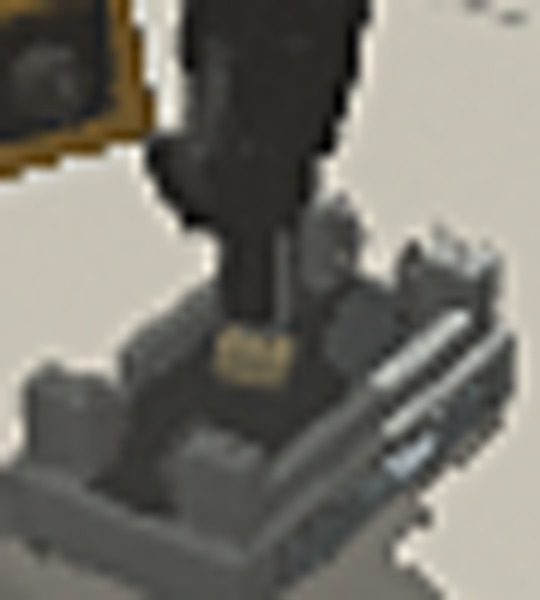

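```bash
python3 -m creep '[[[0,0,0,0,0,0,0.42],[0,0,0,0,0,0,0.42],[0,0,0,0,0,0,0.42],[0,0,2,0,0,0,0.42],[0,0,4,0,0,0,0.42],[0,0,6,0,0,0,0.42],[0,0,6,0,0,0,0.42]]]' 30; python3 -m creep '[[[0,0,2,0,0,0,0.42],[0,0,4,0,0,0,0.42],[0,0,4,0,0,0,0.42]]]' 30; 
```

```text
time: 7.48
tool_pos: [0.527, -0.0636, 0.0225]
tcp_rot: [[0.238, -0.971, -0.001], [-0.971, -0.238, -0.0], [0.0, 0.001, -1.0]]
force: [0.8, 0.7, -0.2]
finger_gap: 0.578
time: 7.85
tool_pos: [0.5269, -0.0636, 0.0183]
tcp_rot: [[0.238, -0.971, -0.001], [-0.971, -0.238, -0.0], [-0.0, 0.001, -1.0]]
force: [-0.5, 0.2, 1.2]
finger_gap: 0.579
```

```bash
python3 - <<'E'
from h import *
s=grab("scene",)
crop(s,250,160,295,210,12,"pics/s_9.png")
E
```

```text
(no output)
```

View pics/s_9.png

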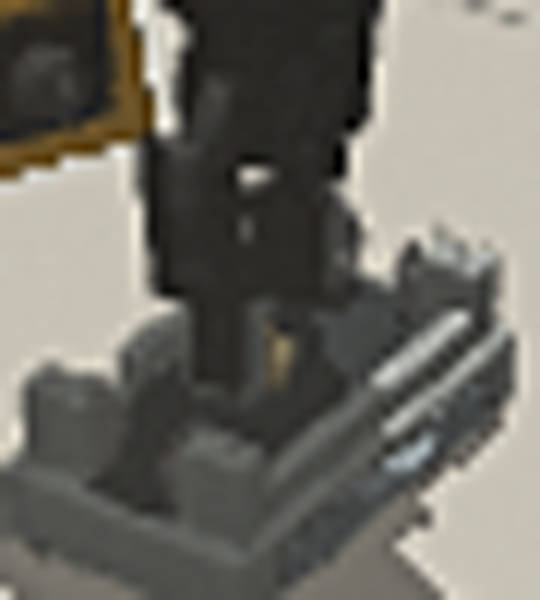

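```bash
python3 -m creep '[[[0,0,1,0,0,0,0.5],[0,0,2,0,0,0,0.6],[0,0,2,0,0,0,0.7],[0,0,2,0,0,0,0.8],[0,0,2,0,0,0,0.9],[0,0,2,0,0,0,0.95],[0,0,2,0,0,0,0.95]]]' 30;  python3 - <<'E'
from h import *
s=grab("scene",)
crop(s,250,160,295,210,12,"pics/s_10.png")
E
```

```text
time: 8.78
tool_pos: [0.527, -0.0636, 0.0166]
tcp_rot: [[0.238, -0.971, -0.001], [-0.971, -0.238, -0.0], [0.0, 0.001, -1.0]]
force: [-0.5, 0.4, 2.2]
finger_gap: 0.155
```

View pics/s_10.png

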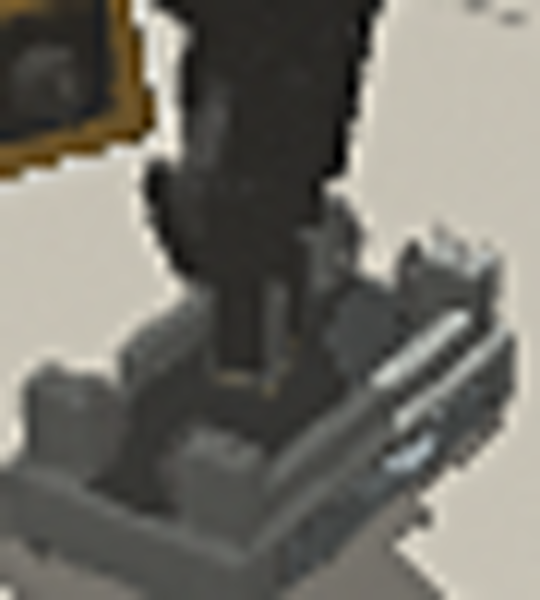

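```bash
python3 -m creep '[[[0,0,-20,0,0,0,0.95],[0,0,-50,0,0,0,0.95],[0,0,-90,0,0,0,0.95],[0,0,-130,0,0,0,0.95],[0,0,-130,0,0,0,0.95]]]' 30;  python3 - <<'E'
from h import *
s=grab("scene",);t=grab("top")
crop(s,235,120,335,220,6,"pics/s_11.png")
print(onz(t,329.25-.5,201.15-.5,.076),onz(t,325.3-.5,201.5-.5,0))
# scene beaker: rim/base from crop s_a (5x, origin 225,130)
print(onz(s,225+455/5-.5,130+152/5-.5,.076),onz(s,225+447/5-.5,130+238/5-.5,0))
rel([.472,-.280,.13],-76)
E
```

```text
time: 9.45
tool_pos: [0.5286, -0.064, 0.1494]
tcp_rot: [[0.239, -0.971, 0.005], [-0.971, -0.239, -0.002], [0.003, -0.004, -1.0]]
force: [-0.3, -0.3, 0.1]
finger_gap: 0.162
[ 0.46894597 -0.2770446   0.076     ] [ 0.47377937 -0.27366468  0.        ]
[ 0.47151676 -0.27854881  0.076     ] [ 0.47090119 -0.27730157  0.        ]
t 9.55 shift [197.1 105.   16.4] turn [ 0.    -0.    -0.004] j6 2.62
```

View pics/s_11.png

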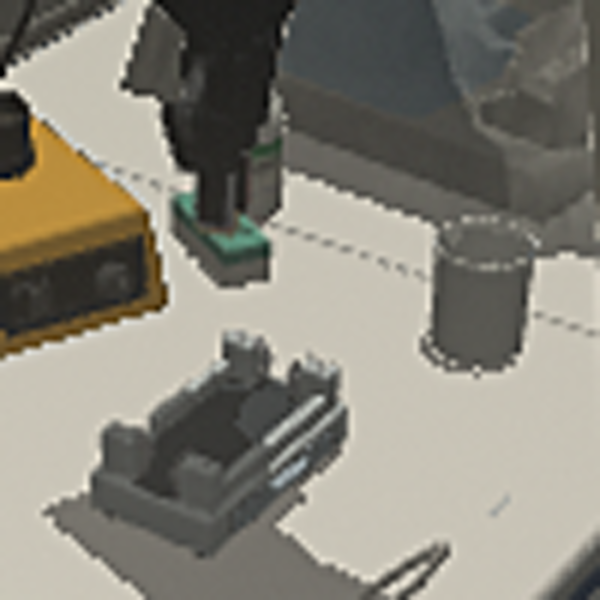

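```bash
python3 -m creep '[[[40,21,2,0,0,0,0.95],[85,45,4,0,0,0,0.95],[130,69,8,0,0,0,0.95],[170,91,16,0,0,0,0.95],[190,102,16,0,0,0,0.95],[194.5,105,16,0,0,0,0.95],[194.5,105,16,0,0,0,0.95],[194.5,105,16,0,0,0,0.95]]]' 30;  python3 - <<'E'
from h import *
rel([.471,-.277,.055],-76)
s=grab("scene",);t=grab("top")
crop(s,280,110,350,190,7,"pics/s_12.png")
E
```

```text
time: 10.55
tool_pos: [0.4716, -0.2765, 0.1302]
tcp_rot: [[0.239, -0.971, -0.001], [-0.971, -0.239, 0.0], [-0.0, 0.001, -1.0]]
force: [0.2, 0.6, -0.2]
finger_gap: 0.158
t 10.55 shift [ 0.4  0.6 75.2] turn [ 0.001  0.    -0.003] j6 2.22
```

View pics/s_12.png

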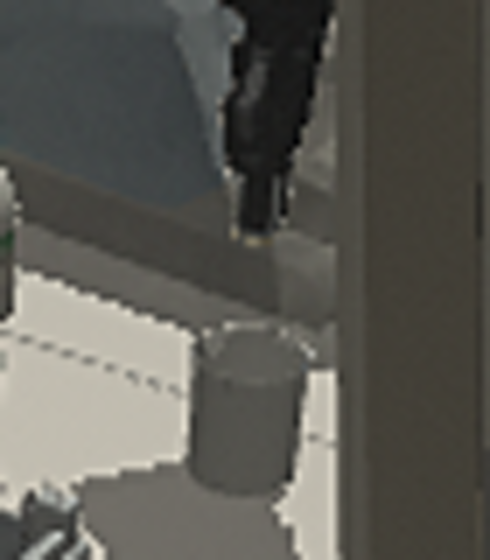

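```bash
python3 - <<'E'
from h import *
s=grab("scene")
for z in(.13,.14,.148,.155): print(z,proj(s,[.4716,-.2765,z]),proj(s,[.4716-.003,-.2765+.012,z]))
print(proj(s,[.4716,-.2765,.076]))
E
python3 -m creep '[[[0,0,25,0,0,0,0.95],[0,0,50,0,0,0,0.95],[0,0,68,0,0,0,0.95],[0,0,75,0,0,0,0.95],[0,0,75,0,0,0,0.95]]]' 30;  python3 - <<'E'
from h import *
s=grab("scene")
crop(s,280,110,350,190,7,"pics/s_13.png")
E
```

```text
0.13 [316.39539939 147.38945961] [315.53565545 148.86785394]
0.14 [316.61920701 144.97234738] [315.75748013 146.44048933]
0.148 [316.79955591 143.0245874 ] [315.93623984 144.48437247]
0.155 [316.95832078 141.30993392] [316.09361215 142.76229185]
[315.21722117 160.11373138]
time: 11.32
tool_pos: [0.4718, -0.2765, 0.0555]
tcp_rot: [[0.24, -0.971, -0.0], [-0.971, -0.24, -0.0], [0.0, 0.0, -1.0]]
force: [-0.2, 0.7, 0.6]
finger_gap: 0.161
```

View pics/s_13.png

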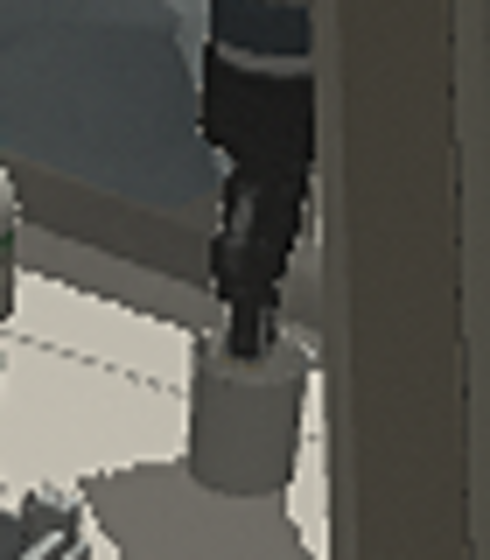

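```bash
python3 -m creep '[[[0,0,6,0,0,0,0.95],[0,0,6,0,0,0,0.85],[0,0,6,0,0,0,0.75],[0,0,6,0,0,0,0.7],[0,0,6,0,0,0,0.7],[0,0,-20,0,0,0,0.7],[0,0,-60,0,0,0,0.7],[0,0,-100,0,0,0,0.5]]]' 30;  python3 - <<'E'
from h import *
s=grab("scene")
crop(s,280,110,350,190,7,"pics/s_14.png")
rel([.431,.184,.10],13)
E
```

```text
time: 12.38
tool_pos: [0.4718, -0.2765, 0.1571]
tcp_rot: [[0.24, -0.971, -0.0], [-0.971, -0.24, -0.0], [0.0, 0.0, -1.0]]
force: [1.4, 0.1, -0.4]
finger_gap: 0.488
t 12.425 shift [-458.8  -69.4   60. ] turn [ 1.000e-03 -8.000e-03 -1.555e+00] j6 2.22
```

View pics/s_14.png

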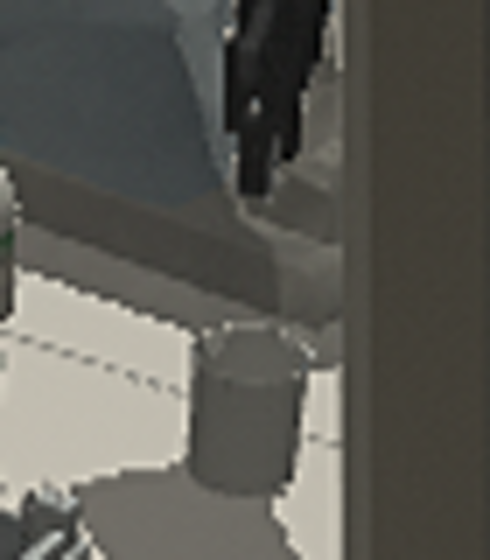

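```bash
python3 -m creep '[[[-40,-6,-20,0,0,-0.14,0.3],[-95,-14,-20,0,0,-0.3,0],[-150,-22,-20,0,0,-0.47,0],[-205,-31,-20,0,0,-0.64,0],[-260,-39,-10,0,0,-0.81,0],[-315,-47,0,0,0,-0.98,0],[-370,-56,20,0,0,-1.15,0],[-420,-64,40,0,0,-1.32,0],[-450,-69,55,0,0,-1.48,0],[-459,-69.4,60,0,0,-1.555,0]]]' 30;python3 -m creep '[[[0,0,0,0,0,0,0],[0,0,0,0,0,0,0]]]' >/dev/null;  python3 - <<'E'
from h import *
s=grab("scene");t=grab("top")
crop(s,205,170,285,270,6,"pics/s_15.png");crop(t,190,130,350,240,5,"pics/t_15.png")
rel([.431,.184,.10],13)
E
```

```text
time: 13.68
tool_pos: [0.43, 0.1858, 0.099]
tcp_rot: [[0.973, 0.231, 0.004], [0.231, -0.973, -0.005], [0.003, 0.006, -1.0]]
force: [-0.8, -0.3, 0.1]
finger_gap: 1.004
t 14.025 shift [ 0.3  1.5 -0.7] turn [ 0.006 -0.004  0.004] j6 1.57
```

View pics/s_15.png

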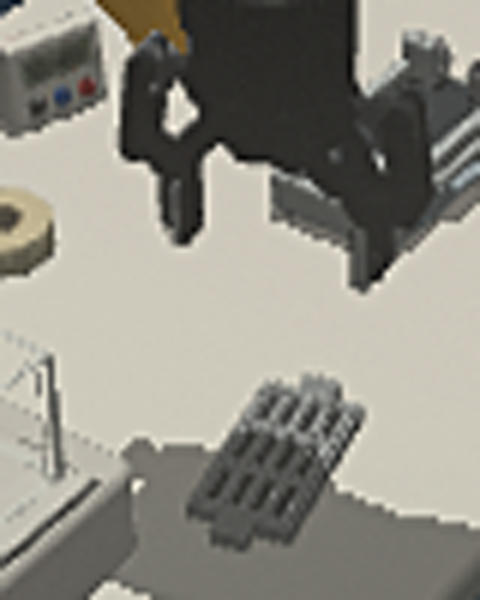

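View pics/t_15.png

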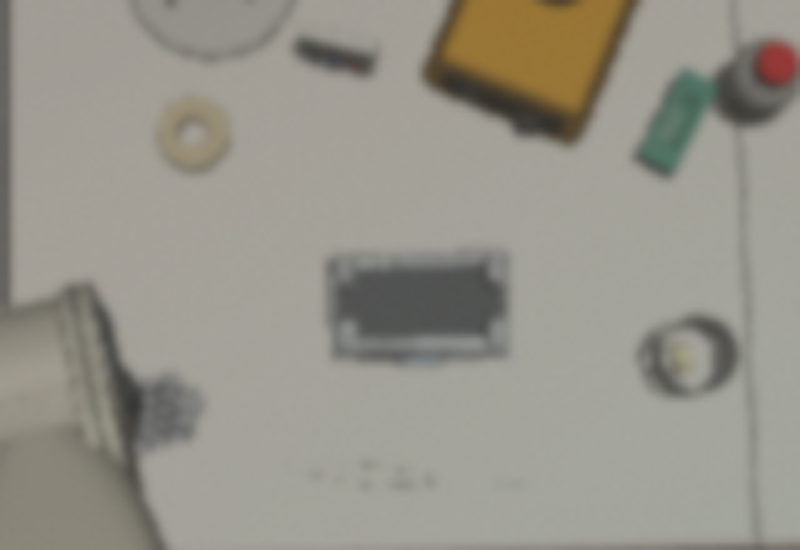

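```bash
python3 - <<'E'
from h import *
s=grab("scene")
for z in(.11,.12,.13): print(z,onz(s,205+182/6-.5,170+240/6-.5,z),onz(s,205+368/6-.5,170+288/6-.5,z))
E
python3 -m creep '[[[0.3,1,30,0.006,-0.004,0.004,0],[0.3,1,60,0.006,-0.004,0.004,0],[0.3,1,80,0.006,-0.004,0.004,0],[0.3,1,80,0.006,-0.004,0.004,0]]]';python3 - <<'E'
from h import *
s=grab("scene")
crop(s,205,170,285,270,6,"pics/s_16.png")
rel([.431,.184,-.02],13)
E
```

```text
0.11 [0.4964939  0.17551933 0.11      ] [0.39960759 0.15342953 0.11      ]
0.12 [0.48791707 0.18562077 0.12      ] [0.39243433 0.16385099 0.12      ]
0.13 [0.47934024 0.19572221 0.13      ] [0.38526108 0.17427244 0.13      ]
time: 14.58
tool_pos: [0.4307, 0.1834, 0.0185]
tcp_rot: [[0.975, 0.224, -0.002], [0.224, -0.975, -0.001], [-0.003, 0.0, -1.0]]
force: [-0.5, 0.0, -0.5]
finger_gap: 1.0
t 14.625 shift [-0.2 -0.4 39.4] turn [-0.     0.001 -0.001] j6 1.57
```

View pics/s_16.png

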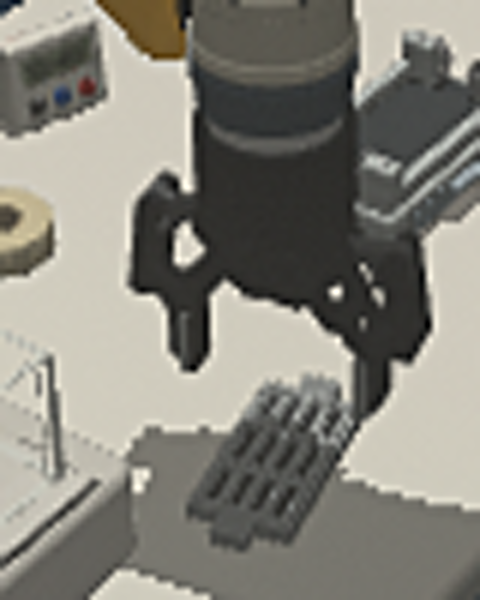

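```bash
python3 -m creep '[[[0,0,12,0,0,0,0],[0,0,24,0,0,0,0],[0,0,32,0,0,0,0],[0,0,38,0,0,0,0],[0,0,38,0,0,0,0]]]' 30;python3 -m creep '[[[0,0,0,0,0,0,0.1],[0,0,0,0,0,0,0.2],[0,0,0,0,0,0,0.3],[0,0,0,0,0,0,0.4],[0,0,0,0,0,0,0.5],[0,0,0,0,0,0,0.6]]]' 30;python3 - <<'E'
from h import *
s=grab("scene")
crop(s,205,170,285,270,6,"pics/s_17.png")
E
```

```text
time: 15.25
tool_pos: [0.431, 0.1836, -0.019]
tcp_rot: [[0.975, 0.224, -0.002], [0.224, -0.975, -0.0], [-0.002, -0.0, -1.0]]
force: [-0.5, -0.3, 0.9]
finger_gap: 0.996
time: 16.0
tool_pos: [0.4314, 0.1837, -0.0183]
tcp_rot: [[0.975, 0.224, -0.001], [0.224, -0.975, -0.0], [-0.001, 0.0, -1.0]]
force: [-2.0, -1.4, 7.6]
finger_gap: 0.632
```

View pics/s_17.png

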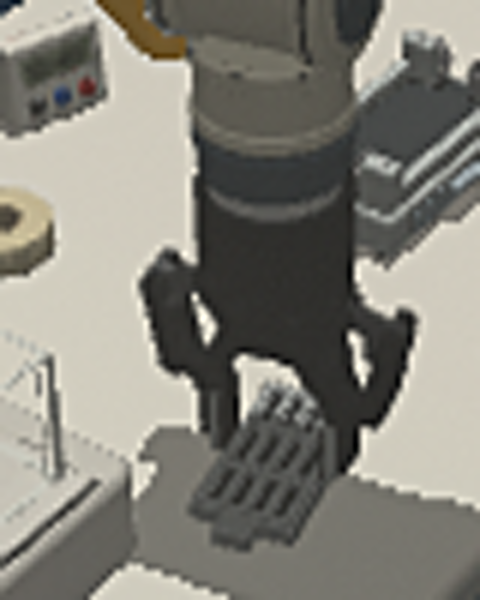

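```bash
python3 -m creep '[[[0,0,0,0,0,0,0.2],[0,0,-3.5,0,0,0,0.2],[0,0,-3.5,0,0,0,0.3],[0,0,-3.5,0,0,0,0.4],[0,0,-3.5,0,0,0,0.6],[0,0,-3.5,0,0,0,0.7],[0,0,-3.5,0,0,0,0.7]]]' 80;python3 -m creep '[[[0,0,-10,0,0,0,0.7],[0,0,-30,0,0,0,0.7],[0,0,-60,0,0,0,0.7],[0,0,-100,0,0,0,0.7],[0,0,-120,0,0,0,0.7],[0,0,-120,0,0,0,0.7]]]';python3 - <<'E'
from h import *
s=grab("scene")
crop(s,205,130,305,230,6,"pics/s_18.png")
rel([.5213,-.058,.115],0.5)
E
```

```text
time: 16.92
tool_pos: [0.4337, 0.1842, -0.0127]
tcp_rot: [[0.975, 0.224, 0.004], [0.224, -0.975, 0.001], [0.005, 0.0, -1.0]]
force: [-1.6, 0.3, 25.4]
finger_gap: 0.381
time: 17.68
tool_pos: [0.4339, 0.1843, 0.1086]
tcp_rot: [[0.975, 0.224, 0.007], [0.224, -0.975, 0.002], [0.007, 0.0, -1.0]]
force: [-1.0, -0.4, 0.1]
finger_gap: 0.301
t 17.725 shift [ 31.6 255.7  -7.5] turn [-0.001 -0.005  0.217] j6 1.57
```

View pics/s_18.png

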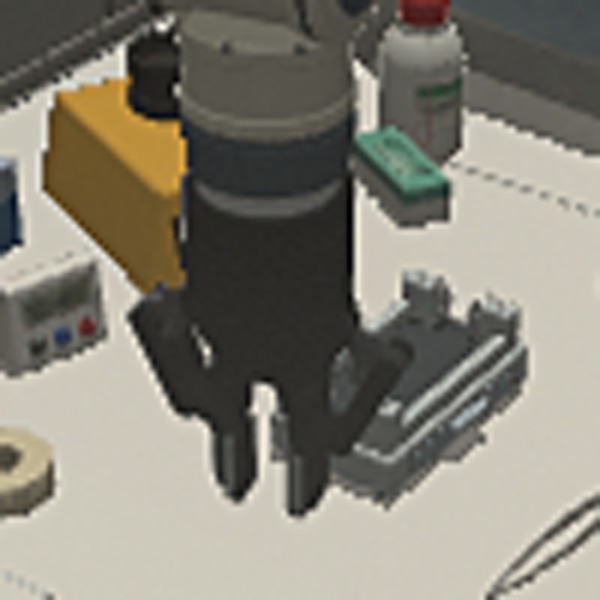

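```bash
python3 -m creep '[[[0,0,0,0,0,0,0],[0,0,0,0,0,0,0],[0,0,0,0,0,0,0],[0,0,0,0,0,0,0]]]' 30;python3 - <<'E'
from h import *
s=grab("scene");t=grab("top")
crop(s,205,170,285,270,6,"pics/s_19.png");crop(t,190,170,290,240,6,"pics/t_19.png")
rel([.431,.184,.10],13)
E
```

```text
time: 18.23
tool_pos: [0.4331, 0.1841, 0.1071]
tcp_rot: [[0.975, 0.224, 0.005], [0.224, -0.975, 0.001], [0.005, 0.0, -1.0]]
force: [0.4, 0.4, -0.1]
finger_gap: 1.005
t 18.325 shift [-2.2 -0.4  7.2] turn [ 0.    -0.005 -0.001] j6 1.57
```

View pics/s_19.png

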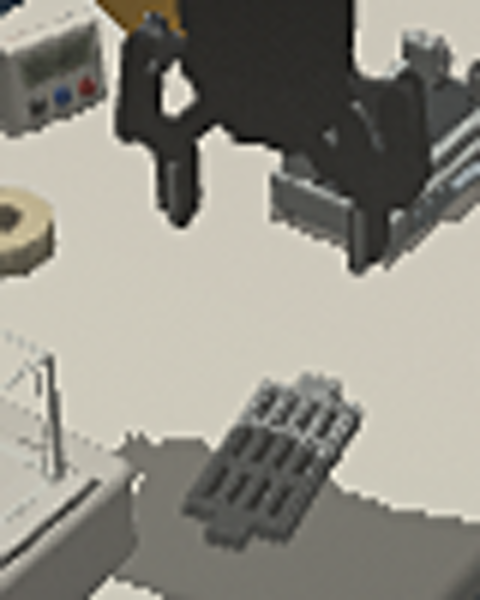

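View pics/t_19.png

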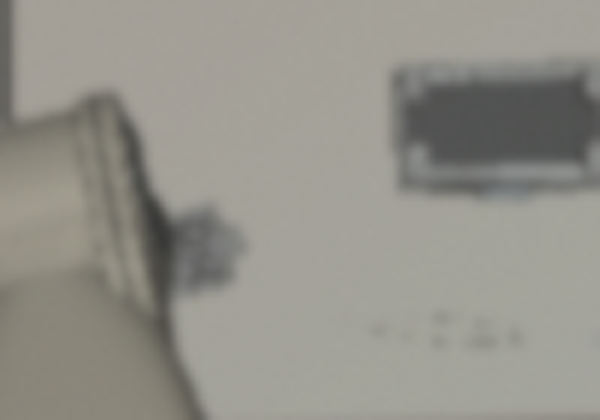

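```bash
python3 -m creep '[[[-2,0,30,0,-0.005,0,0],[-2,0,65,0,-0.005,0,0],[-2,0,95,0,-0.005,0,0],[-2,0,115,0,-0.005,0,0],[-2,0,122,0,-0.005,0,0],[-2,0,126,0,-0.005,0,0],[-2,0,126,0,-0.005,0,0]]]' 30;python3 - <<'E'
from h import *
s=grab("scene")
crop(s,205,170,285,270,6,"pics/s_20.png")
E
```

```text
time: 19.2
tool_pos: [0.4322, 0.1839, -0.0183]
tcp_rot: [[0.975, 0.224, 0.001], [0.224, -0.975, 0.0], [0.001, -0.0, -1.0]]
force: [0.4, -0.5, 0.3]
finger_gap: 0.998
```

View pics/s_20.png

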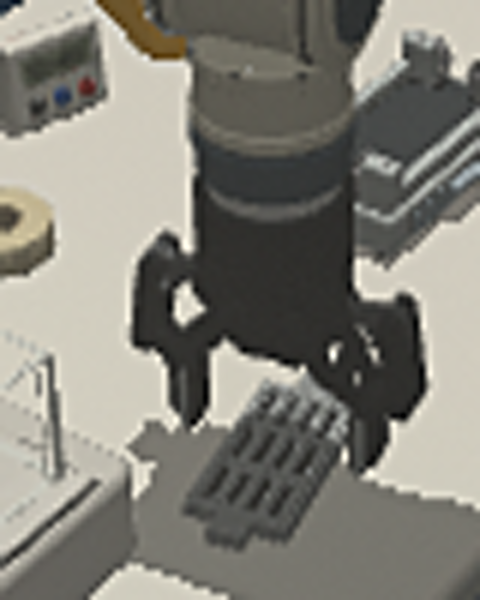

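```bash
python3 - <<'E'
from h import *
s=grab("scene")
print("obs L",205+190/6-.5,170+426/6-.5,"obs R",205+362/6-.5,170+472/6-.5)
for z in(0,.005,.01,.015,.02): print(z,proj(s,[.480,.195,z]),proj(s,[.3845,.173,z]))
E
```

```text
obs L 236.16666666666666 240.5 obs R 264.8333333333333 248.16666666666669
0 [236.44159271 242.97945096] [265.9637148  251.43437381]
0.005 [236.38266856 241.76214521] [265.97638668 250.20534063]
0.01 [236.32345925 240.53894822] [265.98912154 248.97019935]
0.015 [236.2639627  239.30981714] [266.00191984 247.72890434]
0.02 [236.20417681 238.07470866] [266.01478207 246.48140949]
```

```bash
python3 -m creep '[[[0,0,0,0,0,0,0.1],[0,0,0,0,0,0,0.2],[0,0,0,0,0,0,0.28],[0,0,0,0,0,0,0.28],[0,0,0,0,0,0,0.28]]]' 30; python3 -m creep '[[[0,0,2,0,0,0,0.28],[0,0,2,0,0,0,0.28]]]'; python3 -m creep '[[[0,0,2,0,0,0,0.28],[0,0,2,0,0,0,0.28]]]';python3 - <<'E'
from h import *
s=grab("scene")
crop(s,205,170,285,270,6,"pics/s_21.png")
E
```

```text
time: 19.92
tool_pos: [0.4323, 0.1839, -0.0181]
tcp_rot: [[0.975, 0.224, 0.001], [0.224, -0.975, 0.0], [0.001, -0.0, -1.0]]
force: [-0.1, -0.3, 0.9]
finger_gap: 0.72
time: 20.18
tool_pos: [0.4321, 0.1839, -0.0204]
tcp_rot: [[0.975, 0.224, 0.001], [0.224, -0.975, 0.0], [0.001, -0.0, -1.0]]
force: [0.0, 0.2, 0.6]
finger_gap: 0.716
time: 20.42
tool_pos: [0.4321, 0.1839, -0.0225]
tcp_rot: [[0.975, 0.224, 0.001], [0.224, -0.975, 0.0], [0.001, 0.0, -1.0]]
force: [-0.7, -0.6, 0.6]
finger_gap: 0.719
```

View pics/s_21.png

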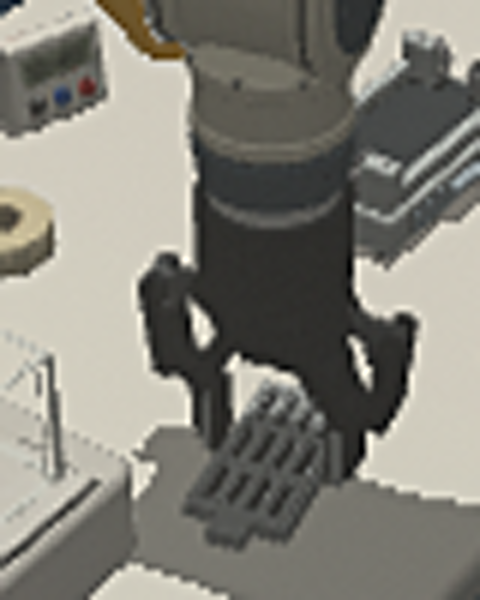

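```bash
python3 -m creep '[[[0,0,1.5,0,0,0,0.28],[0,0,1.5,0,0,0,0.28]]]'; python3 -m creep '[[[0,0,1.5,0,0,0,0.28],[0,0,1.5,0,0,0,0.28]]]'
```

```text
time: 20.72
tool_pos: [0.432, 0.1838, -0.0241]
tcp_rot: [[0.975, 0.224, 0.0], [0.224, -0.975, 0.0], [0.0, 0.0, -1.0]]
force: [0.6, 0.1, 0.3]
finger_gap: 0.721
time: 20.98
tool_pos: [0.432, 0.1838, -0.0257]
tcp_rot: [[0.975, 0.224, 0.0], [0.224, -0.975, 0.0], [0.0, 0.0, -1.0]]
force: [-0.7, -0.3, -0.3]
finger_gap: 0.72
```

```bash
python3 -m creep '[[[0,0,0,0,0,0,0.35],[0,0,0,0,0,0,0.45],[0,0,0,0,0,0,0.5],[0,0,0,0,0,0,0.5]]]' 30; python3 - <<'E'
from h import *
s=grab("scene")
crop(s,205,170,285,270,6,"pics/s_22.png")
E
```

```text
time: 21.48
tool_pos: [0.4323, 0.1839, -0.0253]
tcp_rot: [[0.975, 0.224, 0.001], [0.224, -0.975, 0.0], [0.001, 0.0, -1.0]]
force: [0.2, -0.3, 5.4]
finger_gap: 0.643
```

View pics/s_22.png

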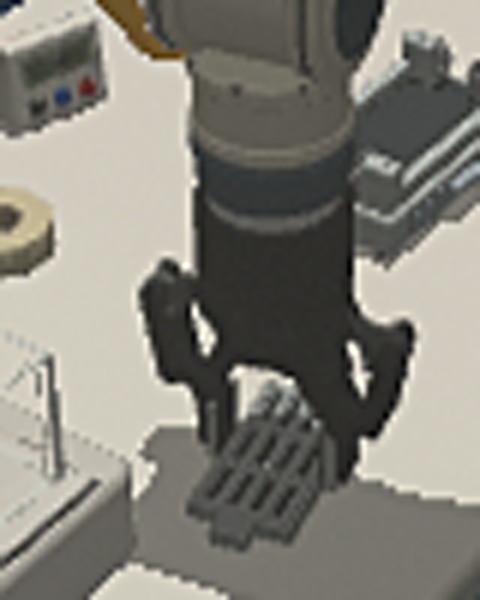

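```bash
python3 -m creep '[[[0,0,0,0,0,0,0.6],[0,0,0,0,0,0,0.7],[0,0,-5,0,0,0,0.7],[0,0,-20,0,0,0,0.7],[0,0,-50,0,0,0,0.7],[0,0,-85,0,0,0,0.7],[0,0,-120,0,0,0,0.7],[0,0,-150,0,0,0,0.7],[0,0,-150,0,0,0,0.7]]]' 70; python3 - <<'E'
from h import *
s=grab("scene")
crop(s,205,130,305,230,6,"pics/s_23.png")
rel([.5213,-.058,.115],0.5)
E
```

```text
time: 22.65
tool_pos: [0.4331, 0.1841, 0.1265]
tcp_rot: [[0.975, 0.224, 0.005], [0.224, -0.975, 0.001], [0.005, 0.0, -1.0]]
force: [0.0, -0.1, -2.7]
finger_gap: 0.634
t 22.7 shift [ 32.5 255.7  10.1] turn [-0.    -0.002  0.217] j6 1.57
```

View pics/s_23.png

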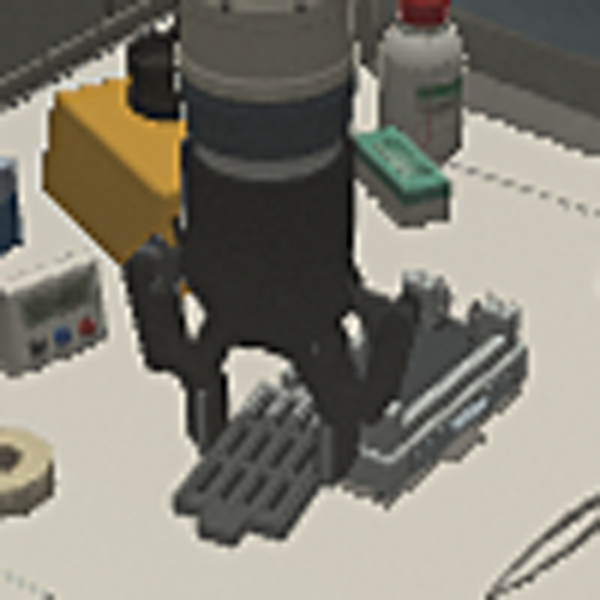

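```bash
python3 -m creep '[[[3,20,0,0,0,0.02,0.7],[9,60,0,0,0,0.06,0.7],[14,105,0,0,0,0.1,0.7],[19,150,0,0,0,0.14,0.7],[25,195,0,0,0,0.18,0.7],[30,235,5,0,0,0.21,0.7],[32.5,252,10,0,-0.002,0.217,0.7],[32.5,255.7,10,0,-0.002,0.217,0.7],[32.5,255.7,10,0,-0.002,0.217,0.7],[32.5,255.7,10,0,-0.002,0.217,0.7]]]' 70; python3 - <<'E'
from h import *
s=grab("scene");t=grab("top")
crop(s,235,110,315,220,5.5,"pics/s_24.png");crop(t,230,150,330,220,7,"pics/t_24.png")
rel([.5213,-.058,.06],0.5)
E
```

```text
time: 23.95
tool_pos: [0.521, -0.0569, 0.1153]
tcp_rot: [[1.0, 0.011, 0.0], [0.011, -1.0, 0.0], [0.0, -0.0, -1.0]]
force: [0.3, -0.3, -2.2]
finger_gap: 0.629
t 24.05 shift [ 0.1  0.9 55.4] turn [-0.    -0.001  0.002] j6 1.29
```

View pics/s_24.png

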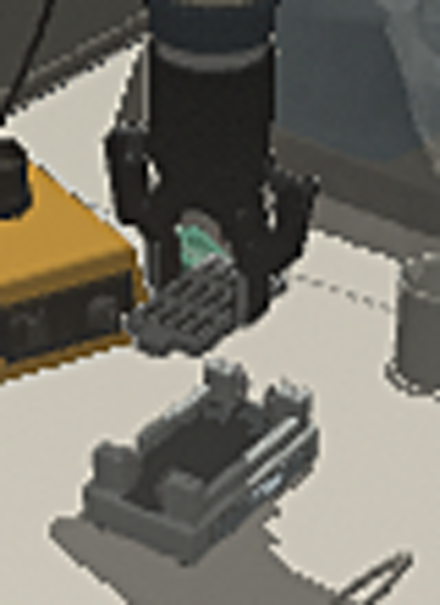

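View pics/t_24.png

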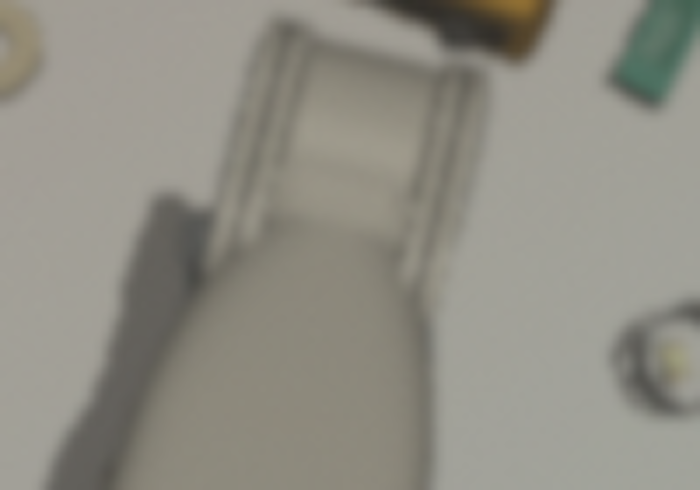

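```bash
python3 -m creep '[[[0,0,25,0,0,0,0.7],[0,0,50,0,0,0,0.7],[0,0,60,0,0,0,0.7],[0,0,60,0,0,0,0.7]]]' 70; python3 - <<'E'
from h import *
s=grab("scene")
crop(s,242,150,297,215,12,"pics/s_25.png")
p=telemetry.get_state()["tool_pos"];print(p)
a=np.radians(.5)
for X,Y in((-10,62.5),(10,62.5),(-10,50),(10,50),(-28,50),(28,50),(-28,-50)):
    for dz in(.025,.035):
        q=proj(s,p+[1e-3*(X-Y*a),1e-3*(Y+X*a),dz]);print(X,Y,dz,q.round(1),"crop",((q-[242,150]+.5)*12).round())
E
```

```text
time: 24.55
tool_pos: [0.521, -0.0567, 0.0553]
tcp_rot: [[1.0, 0.011, 0.0], [0.011, -1.0, 0.0], [0.0, -0.0, -1.0]]
force: [-0.2, -0.3, -0.9]
finger_gap: 0.626
[ 0.52147584 -0.05692983  0.05593841]
-10 62.5 0.025 [263.7 189.8] crop [267. 484.]
-10 62.5 0.035 [263.8 187.3] crop [267. 454.]
10 62.5 0.025 [258.8 187.9] crop [208. 461.]
10 62.5 0.035 [258.8 185.4] crop [208. 431.]
-10 50 0.025 [265.9 188.1] crop [292. 463.]
-10 50 0.035 [265.9 185.6] crop [293. 433.]
10 50 0.025 [261.  186.2] crop [234. 440.]
10 50 0.035 [261.  183.7] crop [234. 411.]
-28 50 0.025 [270.3 189.8] crop [346. 484.]
-28 50 0.035 [270.4 187.3] crop [346. 454.]
28 50 0.025 [256.6 184.5] crop [182. 420.]
28 50 0.035 [256.6 182. ] crop [181. 390.]
-28 -50 0.025 [286.2 176.7] crop [537. 326.]
-28 -50 0.035 [286.3 174.2] crop [538. 297.]
```

View pics/s_25.png

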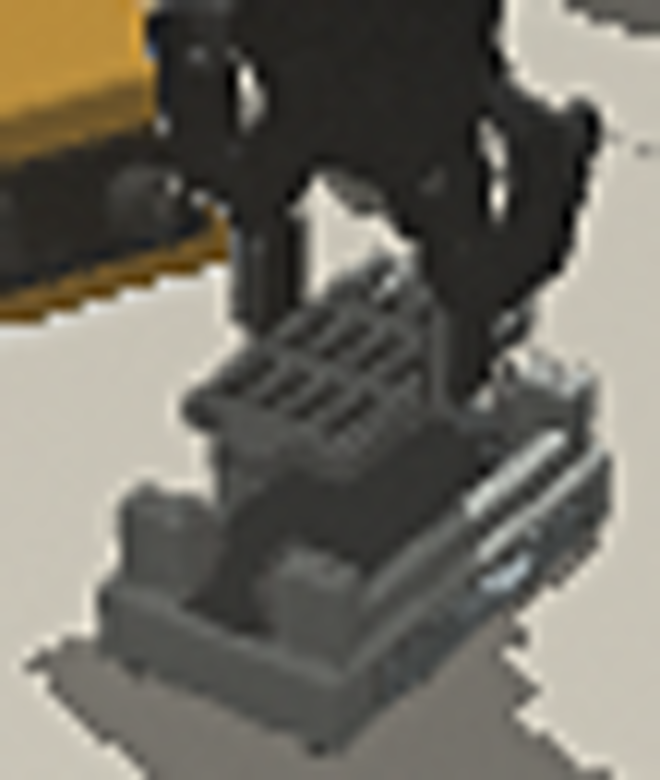

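```bash
python3 -m creep '[[[0,1,10,0,0,0,0.7],[0,1,20,0,0,0,0.7],[0,1,25,0,0,0,0.7],[0,1,25,0,0,0,0.7]]]' 90; python3 -m creep '[[[0,0,2,0,0,0,0.7],[0,0,4,0,0,0,0.7],[0,0,4,0,0,0,0.7]]]'; python3 - <<'E'
from h import *
s=grab("scene")
crop(s,242,150,297,215,12,"pics/s_26.png")
E
```

```text
time: 25.1
tool_pos: [0.5214, -0.0579, 0.0306]
tcp_rot: [[1.0, 0.011, 0.001], [0.011, -1.0, 0.0], [0.001, -0.0, -1.0]]
force: [0.5, -0.4, -2.2]
finger_gap: 0.619
time: 25.48
tool_pos: [0.5217, -0.058, 0.0267]
tcp_rot: [[1.0, 0.01, 0.001], [0.01, -1.0, 0.0], [0.001, -0.0, -1.0]]
force: [1.4, 0.7, 0.1]
finger_gap: 0.616
```

View pics/s_26.png

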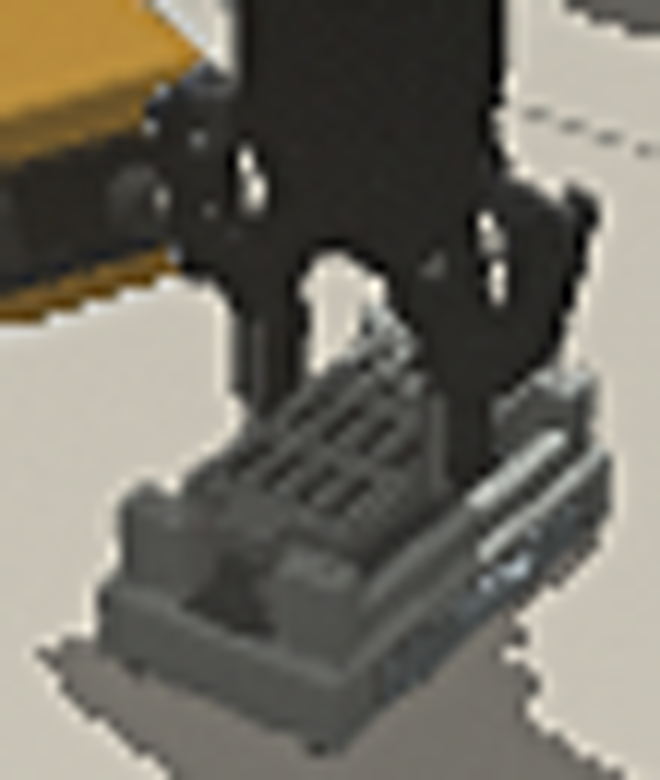

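```bash
for i in 1 2 3; do python3 -m creep '[[[0,0,1.5,0,0,0,0.7],[0,0,3,0,0,0,0.7],[0,0,3,0,0,0,0.7]]]'|grep -v rot; done
```

```text
time: 25.9
tool_pos: [0.5221, -0.0582, 0.0242]
force: [0.4, -0.1, 6.4]
finger_gap: 0.62
time: 26.28
tool_pos: [0.5225, -0.0583, 0.0222]
force: [-1.5, 0.0, 11.4]
finger_gap: 0.621
time: 26.65
tool_pos: [0.5224, -0.0585, 0.0198]
force: [-1.4, -0.2, 7.6]
finger_gap: 0.622
```

```bash
for i in 1 2 3; do python3 -m creep '[[[0,0,2,0,0,0,0.7],[0,0,4,0,0,0,0.7],[0,0,4,0,0,0,0.7]]]'|grep -v rot; done;  python3 - <<'E'
from h import *
s=grab("scene")
crop(s,242,150,297,215,12,"pics/s_27.png")
E
```

```text
time: 27.02
tool_pos: [0.5225, -0.0585, 0.0176]
force: [-5.5, 1.8, 23.5]
finger_gap: 0.622
time: 27.4
tool_pos: [0.5227, -0.0586, 0.0174]
force: [-12.8, 4.0, 48.6]
finger_gap: 0.618
time: 27.78
tool_pos: [0.5228, -0.0587, 0.0174]
force: [-13.8, 3.7, 51.6]
finger_gap: 0.622
```

View pics/s_27.png

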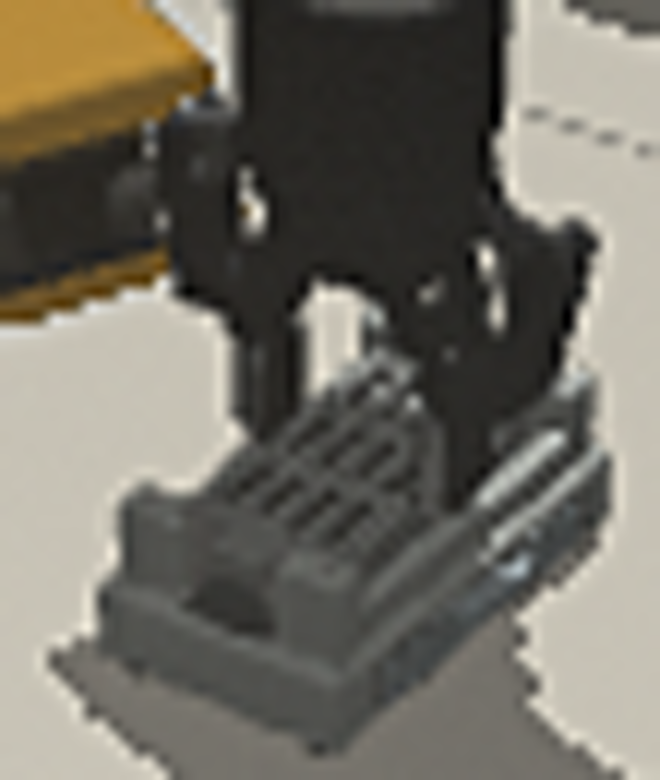

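```bash
python3 -m creep '[[[0,0,0,0,0,0,0.7],[0,0,0,0,0,0,0.4],[0,0,0,0,0,0,0.25],[0,0,0,0,0,0,0.2],[0,0,0,0,0,0,0.2],[0,0,-20,0,0,0,0.2],[0,0,-50,0,0,0,0.5],[0,0,-50,0,0,0,1],[0,0,-50,0,0,0,1],[0,0,-50,0,0,0,1]]]' 40|grep -v rot;  python3 - <<'E'
from h import *
s=grab("scene")
crop(s,242,150,297,215,12,"pics/s_28.png")
rel([.5215,-.0585,.05],0.5)
E
```

```text
time: 29.08
tool_pos: [0.5217, -0.0583, 0.0665]
force: [-0.1, -0.2, 0.1]
finger_gap: 0.002
t 29.125 shift [-0.5  0.1 16.6] turn [ 0.004 -0.01   0.001] j6 1.29
```

View pics/s_28.png

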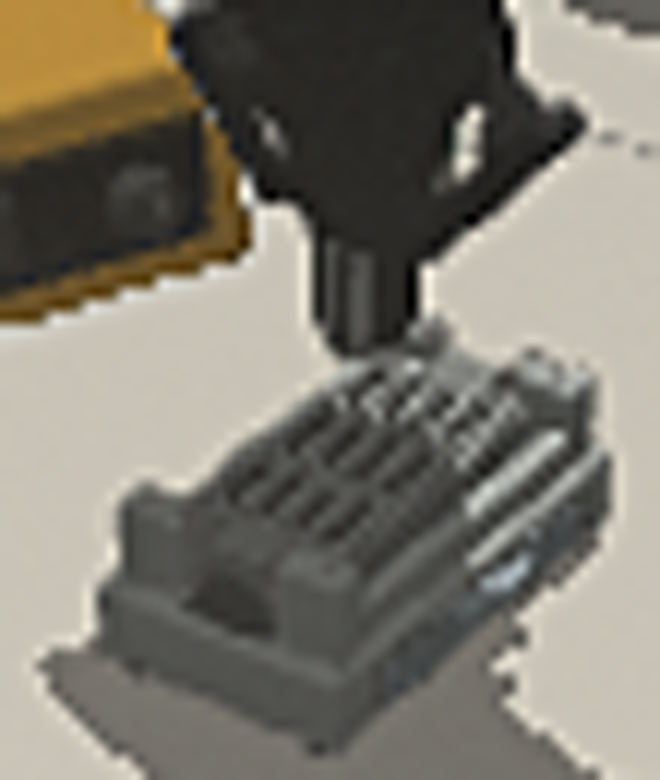

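```bash
python3 -m creep '[[[-0.5,0,12,0.004,-0.01,0,1],[-0.5,0,24,0.004,-0.01,0,1],[-0.5,0,28,0.004,-0.01,0,1],[-0.5,0,28,0.004,-0.01,0,1]]]'|grep -v rot;for i in 1 2 3; do python3 -m creep '[[[0,0,1.5,0,0,0,1],[0,0,3,0,0,0,1],[0,0,3,0,0,0,1]]]'|grep -v rot; done
```

```text
time: 29.62
tool_pos: [0.5212, -0.0583, 0.038]
force: [-0.1, 0.3, -0.3]
finger_gap: -0.001
time: 30.0
tool_pos: [0.5213, -0.0583, 0.0351]
force: [0.3, 0.3, -0.1]
finger_gap: 0.003
time: 30.38
tool_pos: [0.5214, -0.0584, 0.0322]
force: [0.3, 0.1, 2.2]
finger_gap: 0.0
time: 30.75
tool_pos: [0.5216, -0.0585, 0.0296]
force: [-0.7, -0.8, 6.5]
finger_gap: -0.001
```

```bash
for i in 1 2 3; do python3 -m creep '[[[0,0,2,0,0,0,1],[0,0,4,0,0,0,1],[0,0,4,0,0,0,1]]]'|grep -v rot; done
```

```text
time: 31.12
tool_pos: [0.5215, -0.0585, 0.0256]
force: [0.1, -0.6, -0.8]
finger_gap: 0.001
time: 31.5
tool_pos: [0.5214, -0.0584, 0.0213]
force: [-0.1, 0.5, 0.5]
finger_gap: 0.0
time: 31.88
tool_pos: [0.5218, -0.0585, 0.0206]
force: [-12.5, 2.7, 39.2]
finger_gap: 0.002
```

```bash
python3 -m creep '[[[0,0,-20,0,0,0,1],[0,0,-60,0,0,0,1],[0,0,-60,0,0,0,1]]]'|grep -v rot; python3 - <<'E'
from h import *
s=grab("scene")
crop(s,242,150,297,215,12,"pics/s_29.png")
rel([.5215,-.0195,.045],0.5)
E
```

```text
time: 32.25
tool_pos: [0.5233, -0.0589, 0.0833]
force: [0.0, -0.5, -0.0]
finger_gap: 0.001
t 32.3 shift [ -0.7 -39.2  36.6] turn [ 0.002 -0.005  0.001] j6 1.29
```

View pics/s_29.png

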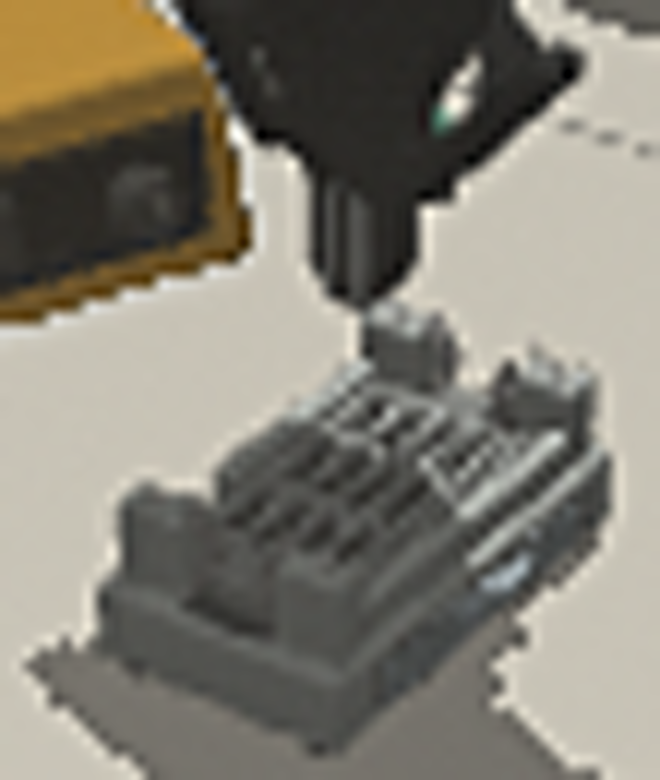

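```bash
python3 -m creep '[[[-0.7,-18,10,0.002,-0.005,0,1],[-0.7,-37,30,0.002,-0.005,0,1],[-0.7,-37,45,0.002,-0.005,0,1],[-0.7,-37,55,0.002,-0.005,0,1],[-0.7,-37,55,0.002,-0.005,0,1]]]'|grep -v rot;for i in 1 2 3; do python3 -m creep '[[[0,0,2,0,0,0,1],[0,0,4,0,0,0,1],[0,0,4,0,0,0,1]]]'|grep -v rot; done
```

```text
time: 32.92
tool_pos: [0.5211, -0.0219, 0.0256]
force: [-0.0, 0.5, -0.6]
finger_gap: -0.001
time: 33.3
tool_pos: [0.5212, -0.0221, 0.0217]
force: [-0.5, -0.1, -0.2]
finger_gap: -0.005
time: 33.67
tool_pos: [0.5217, -0.0221, 0.0207]
force: [-10.4, 1.3, 32.9]
finger_gap: -0.002
time: 34.05
tool_pos: [0.5219, -0.0222, 0.0206]
force: [-15.3, 2.3, 44.9]
finger_gap: 0.001
```

Same hard stop (0.0206) at the +y end; now the −y end.

```bash
python3 -m creep '[[[-0.7,0,-20,0,0,0,1],[-0.7,30,-25,0,0,0,1],[-0.7,74,-25,0,0,0,1],[-0.7,74,-10,0,0,0,1],[-0.7,74,-3,0,0,0,1],[-0.7,74,-3,0,0,0,1]]]'|grep -v rot;for i in 1 2 3; do python3 -m creep '[[[0,0,2,0,0,0,1],[0,0,4,0,0,0,1],[0,0,4,0,0,0,1]]]'|grep -v rot; done
```

```text
time: 34.8
tool_pos: [0.5213, -0.0952, 0.0229]
force: [-0.2, -0.4, 1.0]
finger_gap: 0.003
time: 35.17
tool_pos: [0.5217, -0.0945, 0.0208]
force: [-5.3, 1.6, 19.8]
finger_gap: -0.002
time: 35.55
tool_pos: [0.522, -0.0946, 0.0206]
force: [-15.3, 1.3, 41.9]
finger_gap: -0.004
time: 35.92
tool_pos: [0.5221, -0.0946, 0.0206]
force: [-17.2, 1.0, 44.2]
finger_gap: 0.0
```

```bash
python3 -m creep '[[[0,0,-30,0,0,0,1],[0,0,-80,0,0,0,1],[0,0,-130,0,0,0,1],[0,50,-150,0,0,0,1],[-30,100,-150,0,0,0,1],[-60,150,-150,0,0,0,1],[-90,200,-150,0,0,0,1],[-120,250,-150,0,0,0,1],[-140,290,-150,0,0,0,1],[-140,290,-150,0,0,0,1]]]'|grep -v rot;python3 -m creep '[[[0,0,0,0,0,0,1],[0,0,0,0,0,0,1]]]'>/dev/null; python3 - <<'E'
from h import *
s=grab("scene");t=grab("top")
crop(s,242,150,297,215,12,"pics/s_30.png");crop(t,235,160,355,225,6.5,"pics/t_30.png")
crop(t,120,120,420,240,2.6,"pics/t_31.png")
E
```

```text
time: 37.17
tool_pos: [0.3831, -0.3876, 0.1707]
force: [0.0, 0.7, -0.8]
finger_gap: 0.002
```

View pics/s_30.png

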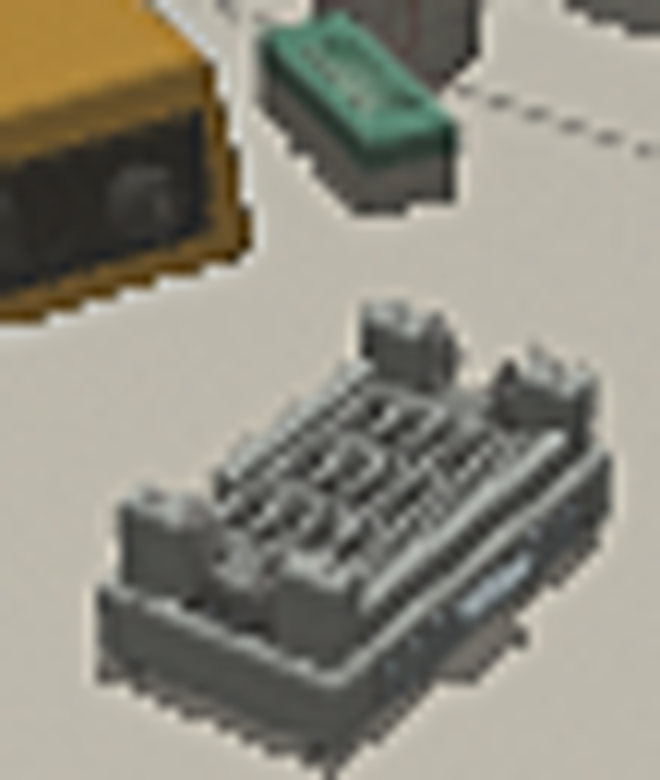

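View pics/t_30.png

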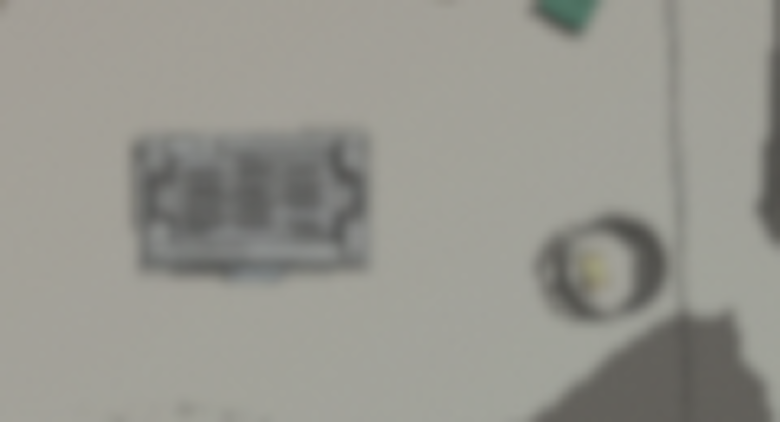

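View pics/t_31.png

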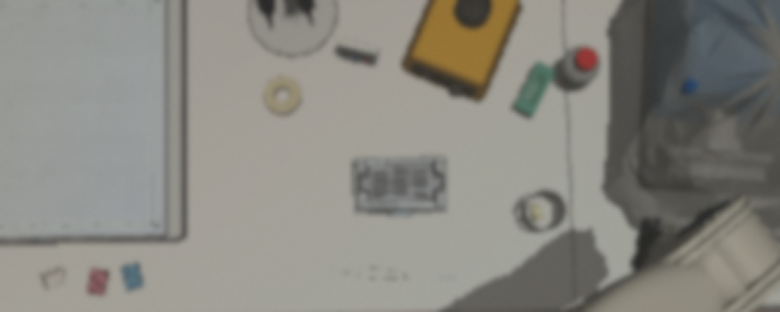

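```bash
python3 - <<'E'
from bench import hand_in, telemetry
print(hand_in(), telemetry.get_state()["time"])
E
```

```text
the job is handed in; nothing more can be done
the job is handed in; nothing more can be done
```

I took the wax offcut out of the trough and dropped it in the scrap beaker. Then I set the scraper plate in the trough, ribs up, pressed it home, and handed the job in at about 37.5 s.

**Last checks**
- **Plate home:** pressing with closed fingers at the centre and near each end stopped hard at the same reading, 20.6 mm, with about 40–45 N. That matches a level plate with both ears past their clips. The last pictures show the ribs level with the long walls.
- **Offcut and bench:** the top view shows the offcut inside the upright beaker. The bystanders I could see had not visibly moved; that is judged by eye, since I did not measure them again. The marker was out of the last views. The arm was clear of everything.
- **Plate position along and across the trough:** I judged this only by eye in the last pictures. The geometry should keep it within about 4 mm along and 1.5 mm across.

**What went wrong or disagreed**
- **Height reading:** the reported tool position lay about 18–25 mm beyond the finger tips I saw, so I corrected heights by picture and by contact.
- **Missed grasps:** because of that offset, I closed above the offcut twice before gripping it. My first plate grasp slipped over its top, and the second held.
- **Trimmer position:** the two camera views disagreed by about 2–4 mm, and I used a value between them.

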